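Fetch the ink tub from behind and weigh it

TASK

The low ink tub at the back of the blue rack is wanted on the scale, but the bottle, the square tin and the jar stand in its way. Leaving the tub untouched until all three are out of the way, move them to stand on the wooden tray, then set the tub in the middle of the scale's round pan, and only then put the three back in the rack, each exactly where it stood at the start. Keep everything upright and leave the squeegee, the tape roll and the cup alone.

Things in the scene. Friction and masses are not known exactly. Their poses are not given: they have to be found in the camera images.
- bottle_mid (a point): White dispensing bottle, round, 48 mm diameter with straight sides up to 88 mm, then a shoulder and a narrow grey nozzle, 112 mm tall in all, 0.25 kg. Starts upright in one of the three front places of the rack. The point lies on its axis, 55 mm above its foot; its z axis points up.
- tin_mid (a point): Square metal tin, 44 x 44 mm, straight sides 104 mm high, with a small black screw cap on top (116 mm tall in all), 0.35 kg. Starts upright in one of the three front places of the rack. The point lies on its axis, 52 mm above its foot; x and y axes are square to its sides, z up.
- jar_mid (a point): White round jar with a wide black lid as wide as itself, 49 mm diameter, straight sided, 110 mm tall, 0.30 kg. Starts upright in one of the three front places of the rack. The point lies on its axis, 55 mm above its foot; z up.
- tub_mid (a point): Low round white ink tub with a grey lid, 56 mm diameter (52 mm at the foot), 50 mm tall, 0.20 kg. Starts at the back of the rack, close to the rack's back wall and hemmed in by the three taller things, one on each side and one in front. The point lies on its axis, 25 mm above its foot; z up.
- rack: Blue steel rack, fixed, 158 mm deep (x) by 234 mm wide (y), floor 6 mm above the bench, back wall 44 mm high at +x (inner face x = 74 mm), 16 mm end cheeks, open towards -x. Origin under its middle, at bench height. In its axes the tub starts near (40, 0) mm, the others near (18, 66), (-16, 0), (18, -66) mm; which stands where varies. All stand on its floor.
- tray: Light wooden tray, the side area, fixed to the bench, 280 mm long (its x) by 150 mm wide (its y), walls 4 mm thick and 14 mm high, inner floor 4 mm above the bench; room for the three things in a row along x. Origin under its middle, at bench height; z up. It lies to the left or the right of the rack.
- pan (a point): Bench scale, fixed, a grey case with a dark display towards the robot and a round steel pan of 120 mm diameter. The point is the centre of the pan's upper face, 42 mm above the bench; z up. It lies on the side of the rack opposite the tray. The pan does not move.
- squeegee: Bystander: printing squeegee, 240 mm long (its y), 28 mm wide, 66 mm tall, lying beyond the rack. Origin at the middle of its underside. Do not disturb.
- tape: Bystander: roll of brown tape lying flat, 90 mm diameter, 38 mm high. Origin at the middle of its underside. Do not disturb.
- cup: Bystander: blue ceramic cup, 74 mm diameter, 85 mm high. Origin at the middle of its underside. Do not disturb.
Not all that is in view belongs to the job. Leave any red look-alike of the part that bears bottle_mid alone.

How it is judged:
By the outcome, as a careful person would: the job done as asked, in the order asked, and still so for the second after the job is handed in, with the robot touching nothing.
It also fails if it takes over 136 s, if anything falls off the work surface, if the arm or the gripper's body presses on something with over 40 N, if the wrist force passes 120 N, or if a joint passes its speed limit or range.

ROBOT

A 6-joint arm with a two-finger parallel gripper is mounted at the origin on the work surface. World frame = base frame: x ahead of the robot, y to its left, z up, the work surface at z = 0. Lengths are in m, angles in rad, forces in N, time in s.
With the tool pointing down it reaches from about 0.275 to 0.825 m from the base axis. Payload 5.2 kg.
Tool frame: the origin (TCP) lies on the centre line of the jaws, within the pads' length; the fingertips stand 8 mm ahead of it and the grasp point (between the pads) lies 11 mm behind it; z points along the fingers, y is the line along which they close (so a half turn about z gives the same grasp; the last joint's range is limited). The gripper opens to 93 mm and grips with 3 to 60 N. Pads are 15 mm wide; open, the fingers measure 128 mm over their backs; the gripper's body (75 mm by 188 mm) begins 65 mm behind the grasp point.
Start: joints at [-1.479, 0.259, 1.535, -0, 1.348, -0.203], TCP at [0.16, -0.526, 0.227] pointing down, gripper open.
Joint ranges: [-3.14, 3.14], [-0.91, 2.08], [0.19, 2.58], [-1.22, 4.36], [0.22, 2.71], [-3.12, 3.12]. Speed limits (rad/s): [2.57, 2.57, 3.14, 3.14, 3.14, 3.14].

INTERFACE

Orientations are given as a 3x3 rotation matrix whose columns are the frame's x, y, z axes.
In Python, from cell import arm gives the robot as it stands.
- The arm moves only by the tool drive_tool, never from a script. Its arguments are lists of equal length, an entry for each row: "offset": the shift along the tool's x, y, z in m, a list of three; "rot": the turn, a rotation vector about the tool's x, y, z in rad, a list of three; "gripper": the finger opening in m, from 0 to 0.093. In form: {"offset": [[x, y, z], ...], "rot": [[wx, wy, wz], ...], "gripper": [gripper, ...]}. A call has exactly 5 rows; each row shifts and turns the commanded pose from where the row before left it, along the tool's axes as they then stand; what a row does not reach is not made up. A row lasts 1/10 s, in which the tool goes at most 50 mm and 8.59 degrees, less where a joint would pass 70% of its speed; a pose out of reach is approached as far as the arm can. A call with a gripper value outside its range is refused whole. The fingers move at their own pace and stop on an object; "newtons" is the grip in N (left out, the last holds). Time passes only in rows, so rows that do not move let the fingers close, or fill a call up. It gives the time, the measured TCP pose, the force, the opening and the grip force at its end, in the units of the state.
- arm.state(): the state, without advancing time (a new reading comes with each control period).
- arm.get_image(name): name is "scene" or "top" or "wrist"; returns a dict with "color" (480x640x3 uint8, red, green, blue), "fx", "fy", "cx", "cy" (pixels), "R" (3x3) and "t" (3): a world point X has camera coordinates R X + t; the wrist camera has in their place "tool_from_camera" (4x4, takes a point from camera to tool coordinates, whose origin is the TCP and whose axes are the flange's). Camera axes: x right, y down, z forward; pixel columns grow to the right and rows downward; lengths in m; the calibration is good to about 2 mm. A picture is of the moment at which its call begins: read the wrist's pose just before it. There is no depth.
- arm.job_done(): hands the job in; it is judged then, once.
The state is a dict: "time_s": time; "joint_positions": joint angles; "qvel": joint speeds; "joint_torque": joint torques, N m; "tool_pos": TCP position; "ee_rot": TCP orientation; "ft_force": force on the tool from outside, world axes, zero at the start; "torque": the same for the moment, N m; "grip_width": finger opening in m; "grasp_force": force on a finger pad.
Only numpy, scipy, OpenCV 4.12 (cv2) and the standard library are available. Lean on these libraries where they do the work, as an engineer would, in place of code of your own. Each camera call takes 0.05 s, during which the arm holds its last target. There are 200 camera calls.

## Working session

There is one attempt and no reset: what is moved stays moved. The work goes in short steps, Python scripts to look and compute and a tool call to move; the robot and the scene stay as the last step left them, time stands still between calls to the robot, and variables do not carry over. Pictures are saved under pics/ and viewed, at most 14 in all, crops included, and the job is handed in when it is done.

Besides the shell and the picture viewer there is one more tool, called by a JSON object that holds its "fn" and its "kwargs". drive_tool: Moves the arm, as the interface text tells. Its arguments: {"type":"object","properties":{"offset":{"type":"array","items":{"type":"array","items":{"type":"number"}}},"rot":{"type":"array","items":{"type":"array","items":{"type":"number"}}},"gripper":{"type":"array","items":{"type":"number"}},"newtons":{"type":"number"}},"required":["offset","rot","gripper"]}

```bash
ls; mkdir -p pics
python3 - <<'E'
from cell import arm
import cv2,numpy as np
for n in("scene","top"):
    d=arm.get_image(n); cv2.imwrite(f"pics/{n}0.png",d["color"][:,:,::-1]); print(n,d["fx"],d["fy"],d["cx"],d["cy"],np.round(d["R"],4).tolist(),np.round(d["t"],4).tolist())
s=arm.state();print(s)
d=arm.get_image("wrist");print(d["tool_from_camera"],d["fx"])
E
```

```text
pics
scene 439.2091715266825 439.2091715266825 320.86041977310697 240.27156198476973 [[-0.3734, 0.9275, -0.0163], [0.7271, 0.2817, -0.6261], [-0.5762, -0.2457, -0.7795]] [0.2228, -0.423, 1.3624]
top 615.1698259322312 615.1698259322312 326.03185217910817 237.5008203831884 [[0.0195, -0.9997, 0.0116], [-0.9958, -0.0205, -0.089], [0.0892, -0.0098, -0.996]] [-0.0096, 0.6102, 1.4408]
{'time_s': 0.1, 'joint_positions': array([-1.47878710e+00,  2.59308392e-01,  1.53592042e+00, -3.82327488e-05,
        1.34798612e+00, -2.02799931e-01]), 'qvel': array([ 0.00201967, -0.00042424, -0.0017275 , -0.00033239,  0.00038825,
       -0.00063228]), 'joint_torque': array([ 1.69925122e-03, -4.38213301e+01, -2.84643531e+01,  7.21132150e-02,
        3.62011325e-02, -4.69046608e-05]), 'tool_pos': array([ 0.15977354, -0.52580964,  0.22590158]), 'ee_rot': array([[ 9.56855175e-01,  2.90565208e-01, -1.86183612e-04],
       [ 2.90565123e-01, -9.56853861e-01,  1.61198636e-03],
       [ 2.90236643e-04, -1.59653595e-03, -9.99998683e-01]]), 'ft_force': array([ 0.07261451,  0.03206392, -0.85987981]), 'torque': array([-0.05463726, -0.03074266,  0.01006336]), 'grasp_force': 0.0, 'grip_width': 0.09246113590691928}
[[ 5.33987524e-04 -9.55759311e-01 -2.94149373e-01  8.27381357e-02]
 [ 9.99999808e-01  6.03129220e-04 -1.44344849e-04 -5.41518783e-04]
 [ 3.15369015e-04 -2.94149239e-01  9.55759450e-01 -1.58338372e-01]
 [ 0.00000000e+00  0.00000000e+00  0.00000000e+00  1.00000000e+00]] 333.8256390790915
```

View pics/top0.png

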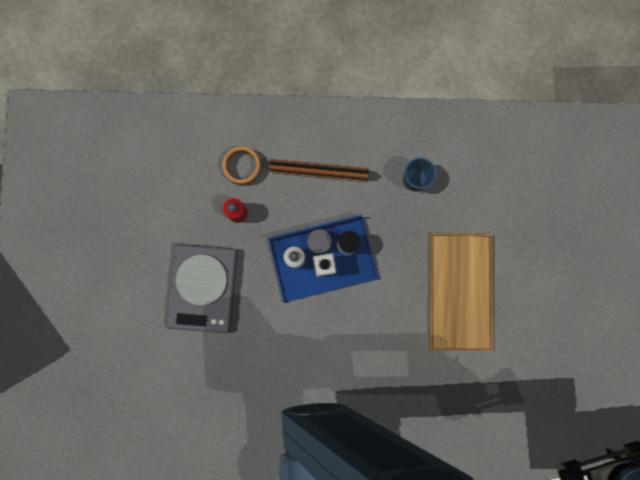

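View pics/scene0.png

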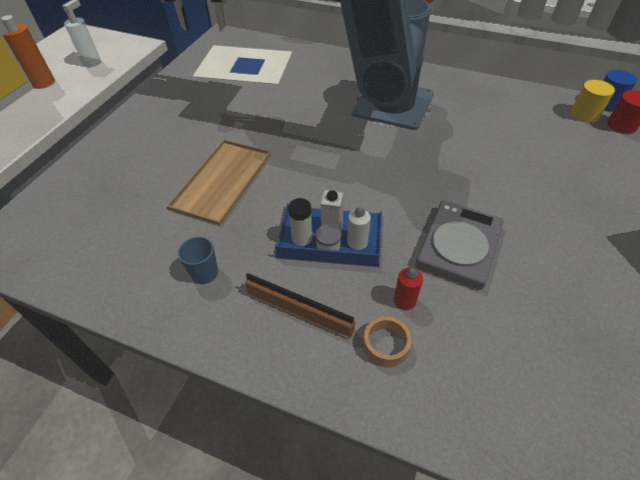

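The top view shows the bottle at about (294,257), the tin at (325,264), the jar at (348,242) and the tub at (319,240) in the blue rack. The scale pan is at (201,279) and the tray at (462,292). The bottle could be mistaken for the red look-alike at (234,210) in top, (407,288) in scene. The description says white with a grey nozzle, so I choose (294,257). The tub (319,240) could be mistaken for the black jar lid (348,242). It is the low grey lid.

```bash
cat > h.py <<'E'
import cv2,numpy as np
from cell import arm
def cam(n):
    if n=="wrist":
        s=arm.state();d=arm.get_image(n);T=d["tool_from_camera"]
        Rw=s["ee_rot"]@T[:3,:3];c=s["ee_rot"]@T[:3,3]+s["tool_pos"]
    else:
        d=arm.get_image(n);Rw=d["R"].T;c=-Rw@d["t"]
    d["Rw"]=Rw;d["c"]=c;d["bgr"]=np.ascontiguousarray(d["color"][:,:,::-1]);return d
def ray(d,u,v,z):
    r=d["Rw"]@np.array([(u-d["cx"])/d["fx"],(v-d["cy"])/d["fy"],1.]);return d["c"]+r*(z-d["c"][2])/r[2]
def proj(d,X):
    p=d["Rw"].T@(np.asarray(X)-d["c"]);return d["fx"]*p[0]/p[2]+d["cx"],d["fy"]*p[1]/p[2]+d["cy"]
def big(m):
    return max(cv2.findContours(m.astype(np.uint8),cv2.RETR_EXTERNAL,cv2.CHAIN_APPROX_NONE)[0],key=cv2.contourArea)
E
python3 - <<'E'
from h import *
d=cam("top");im=d["bgr"];hsv=cv2.cvtColor(im,cv2.COLOR_BGR2HSV)
H,S,V=cv2.split(hsv)
w=(H>8)&(H<25)&(S>70)&(V>90);w[:, :400]=0
c=big(w);r=cv2.minAreaRect(c);P=[ray(d,*p,.014)[:2] for p in cv2.boxPoints(r)];print("tray",np.round(P,4),np.mean(P,0),r)
b=(H>100)&(H<125)&(S>120);b[:210]=0;b[:,:255]=0;b[:,400:]=0
c=big(b);r=cv2.minAreaRect(c);P=[ray(d,*p,.016)[:2] for p in cv2.boxPoints(r)];print("rack",np.round(P,4),np.mean(P,0),r)
p=(V>130)&(S<40);p[:,240:]=0;p[:240]=0
c=big(p);e=cv2.fitEllipse(c);print("pan",e,ray(d,*e[0],.042))
for n,u,v,z in[("bottle",294,256,.118),("tin",325,264,.122),("jar",348,242,.116),("tub",319,240,.056)]:print(n,ray(d,u,v,z))
cv2.imwrite("pics/crop1.png",cv2.resize(im[205:310,255:395],None,fx=5,fy=5,interpolation=cv2.INTER_CUBIC))
E
```

```text
tray [[ 0.6275 -0.2459]
 [ 0.6307 -0.4009]
 [ 0.3489 -0.3995]
 [ 0.3461 -0.2472]] [ 0.48830101 -0.32336713] ((461.0, 292.0), (118.0, 64.0), 90.0)
rack [[ 0.6081  0.1433]
 [ 0.6699 -0.0827]
 [ 0.5153 -0.1235]
 [ 0.4548  0.1006]] [0.56202747 0.00943692] ((322.6470947265625, 258.0882568359375), (66.45475006103516, 97.25678253173828), 75.96376037597656)
pan ((200.35169982910156, 279.3324279785156), (48.09805679321289, 49.403438568115234), 48.35807418823242) [0.50457108 0.29519872 0.042     ]
bottle [0.55928499 0.07413269 0.118     ]
tin [0.54263929 0.00466755 0.122     ]
jar [ 0.59325019 -0.04595348  0.116     ]
tub [0.60152768 0.01920636 0.056     ]
```

View pics/crop1.png

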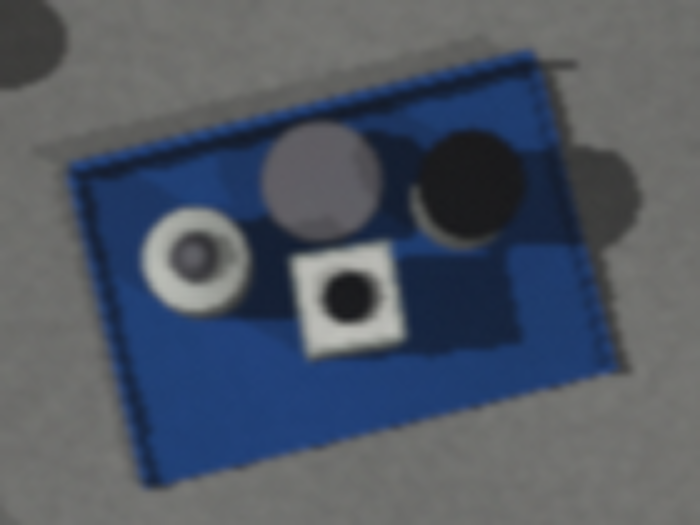

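```bash
cat >> h.py <<'E'
from scipy.spatial.transform import Rotation as Ro
def down(yaw): # tool x at yaw, z down
    c,s=np.cos(yaw),np.sin(yaw);return np.array([[c,s,0],[s,-c,0],[0,0,-1.]])
def plan(legs,p=None,R=None):
    """legs: (target xyz, yaw deg, rows)"""
    st=arm.state();p=st["tool_pos"] if p is None else np.array(p);R=st["ee_rot"] if R is None else R
    k=0
    for X,yaw,n in legs:
        rv=Ro.from_matrix(R.T@down(np.radians(yaw))).as_rotvec();p0=p.copy();R0=R.copy()
        w=np.ones(n)
        if n>3:w[0]=w[-1]=.5
        f=np.cumsum(w)/w.sum()
        for i in range(n):
            q=p0+(np.array(X)-p0)*f[i];o=np.round(R.T@(q-p),4);r=np.round(rv*w[i]/w.sum(),4)
            print(k,o.tolist(),r.tolist());k+=1
            p=p+R@o;R=R@Ro.from_rotvec(r).as_matrix()
    return p,R
E
python3 -c "
from h import *
plan([((.565,.015,.27),105,20)])"
```

```text
0 [0.0143, -0.0105, -0.0011] [-0.0, -0.0, -0.0405]
1 [0.0295, -0.0199, -0.0023] [-0.0, -0.0001, -0.0809]
2 [0.0311, -0.0174, -0.0023] [-0.0, -0.0001, -0.0809]
3 [0.0323, -0.0149, -0.0023] [-0.0, -0.0001, -0.0809]
4 [0.0334, -0.0122, -0.0023] [-0.0, -0.0001, -0.0809]
5 [0.0343, -0.0094, -0.0023] [-0.0, -0.0001, -0.0809]
6 [0.0349, -0.0067, -0.0023] [-0.0, -0.0001, -0.0809]
7 [0.0354, -0.0038, -0.0023] [-0.0, -0.0001, -0.0809]
8 [0.0356, -0.0009, -0.0023] [-0.0, -0.0001, -0.0809]
9 [0.0355, 0.0019, -0.0023] [-0.0, -0.0001, -0.0809]
10 [0.0352, 0.0048, -0.0023] [-0.0, -0.0001, -0.0809]
11 [0.0348, 0.0076, -0.0023] [-0.0, -0.0001, -0.0809]
12 [0.034, 0.0105, -0.0023] [-0.0, -0.0001, -0.0809]
13 [0.0331, 0.0131, -0.0023] [-0.0, -0.0001, -0.0809]
14 [0.0319, 0.0158, -0.0024] [-0.0, -0.0001, -0.0809]
15 [0.0305, 0.0182, -0.0023] [-0.0, -0.0001, -0.0809]
16 [0.0289, 0.0207, -0.0023] [-0.0, -0.0001, -0.0809]
17 [0.0272, 0.023, -0.0024] [-0.0, -0.0001, -0.0809]
18 [0.0252, 0.0251, -0.0023] [-0.0, -0.0001, -0.0809]
19 [0.0116, 0.0135, -0.0012] [-0.0, -0.0, -0.0405]
```

{"fn": "drive_tool", "kwargs": {"offset": [[0.014, -0.01, -0.001], [0.03, -0.02, -0.002], [0.031, -0.017, -0.002], [0.032, -0.015, -0.002], [0.033, -0.012, -0.002]], "rot": [[0, 0, -0.04], [0, 0, -0.081], [0, 0, -0.081], [0, 0, -0.081], [0, 0, -0.081]], "gripper": [0.075, 0.075, 0.075, 0.075, 0.075], "newtons": 20}}

```text
time_s: 0.7
tool_pos: [0.2567, -0.3969, 0.2357]
ee_rot: [[0.788, 0.616, 0.0], [0.616, -0.788, 0.0], [0.001, -0.0, -1.0]]
ft_force: [0.3, 0.3, 0.2]
grip_width: 0.0749
grasp_force: 0.0
```

{"fn": "drive_tool", "kwargs": {"offset": [[0.034, -0.009, -0.002], [0.035, -0.007, -0.002], [0.035, -0.004, -0.002], [0.036, -0.001, -0.002], [0.036, 0.002, -0.002]], "rot": [[0, 0, -0.081], [0, 0, -0.081], [0, 0, -0.081], [0, 0, -0.081], [0, 0, -0.081]], "gripper": [0.075, 0.075, 0.075, 0.075, 0.075]}}

```text
time_s: 1.2
tool_pos: [0.3628, -0.254, 0.2459]
ee_rot: [[0.481, 0.877, 0.0], [0.877, -0.481, 0.0], [0.0, 0.0, -1.0]]
ft_force: [0.6, -0.9, -0.2]
grip_width: 0.0751
grasp_force: 0.0
```

{"fn": "drive_tool", "kwargs": {"offset": [[0.035, 0.005, -0.002], [0.035, 0.008, -0.002], [0.034, 0.01, -0.002], [0.033, 0.013, -0.002], [0.032, 0.016, -0.002]], "rot": [[0, 0, -0.081], [0, 0, -0.081], [0, 0, -0.081], [0, 0, -0.081], [0, 0, -0.081]], "gripper": [0.075, 0.075, 0.075, 0.075, 0.075]}}

```text
time_s: 1.7
tool_pos: [0.4691, -0.1116, 0.2559]
ee_rot: [[0.096, 0.995, 0.0], [0.995, -0.096, 0.0], [0.0, 0.0, -1.0]]
ft_force: [0.2, 0.8, 0.1]
grip_width: 0.0748
grasp_force: 0.0
```

{"fn": "drive_tool", "kwargs": {"offset": [[0.03, 0.018, -0.002], [0.029, 0.021, -0.002], [0.027, 0.023, -0.002], [0.025, 0.025, -0.002], [0.012, 0.013, -0.001]], "rot": [[0, 0, -0.081], [0, 0, -0.081], [0, 0, -0.081], [0, 0, -0.081], [0, 0, -0.04]], "gripper": [0.075, 0.075, 0.075, 0.075, 0.075]}}

```text
time_s: 2.2
tool_pos: [0.5646, 0.0168, 0.2647]
ee_rot: [[-0.265, 0.964, 0.0], [0.964, 0.265, 0.001], [0.001, 0.0, -1.0]]
ft_force: [1.3, 0.2, 0.3]
grip_width: 0.0748
grasp_force: 0.0
```

Run:
```python
from h import *
import pickle
for i in range(2):
    d=cam("wrist")
cv2.imwrite("pics/w1.png",d["bgr"]);pickle.dump({k:d[k] for k in("bgr","Rw","c","fx","fy","cx","cy")},open("w1.pkl","wb"))
s=arm.state();print(s["tool_pos"],s["ee_rot"],s["joint_positions"],s["time_s"])
for n,X in dict(bottle=(.559,.074,.118),tin=(.5426,.0047,.122),jar=(.593,-.046,.116),tub=(.6015,.0192,.056)).items():print(n,proj(d,X))
```

```text
[0.56437448 0.01589949 0.26447222] [[-2.63338687e-01  9.64703399e-01 -2.97133457e-04]
 [ 9.64703301e-01  2.63338804e-01  4.64906984e-04]
 [ 5.26744117e-04 -1.64217632e-04 -9.99999848e-01]] [-1.69627768e-01  2.63267516e-01  1.43621366e+00  4.11456310e-04
  1.44248284e+00 -4.36161995e-01] 2.3
bottle (np.float64(330.8201867082601), np.float64(164.3651288439183))
tin (np.float64(293.9280027331059), np.float64(232.31609113300306))
jar (np.float64(330.4809519985667), np.float64(289.62672116451))
tub (np.float64(352.09977700015145), np.float64(217.21627802294014))
```

View pics/w1.png

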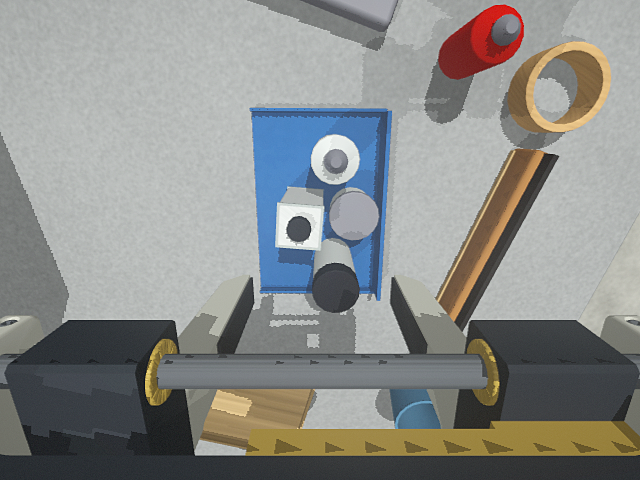

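The wrist view confirms it: bottle nozzle (337,160), tin cap (299,229), jar lid (336,287), tub lid (354,215). The red look-alike is apart at (490,40). Now I'll refine the positions.

Run:
```python
from h import *
import pickle
w=pickle.load(open("w1.pkl","rb"));t=cam("top")
def near(m,u,v):
    n,L,st,c=cv2.connectedComponentsWithStats(m.astype(np.uint8)); 
    ys,xs=np.nonzero(m);k=np.argmin((xs-u)**2+(ys-v)**2);l=L[ys[k],xs[k]]
    return (L==l).astype(np.uint8)
def circ(d,m,z,name):
    c=big(m);P=np.array([ray(d,*p[0],z)[:2] for p in cv2.convexHull(c)],np.float32);(x,y),r=cv2.minEnclosingCircle(P)
    e=cv2.fitEllipse(P*1000);print(name,"circ",x.__round__(4),y.__round__(4),"r",round(r,4),"ell",np.round(e[0],1),np.round(e[1],1))
for nm,d,px in(("wrist",w,dict(b=(337,160),t=(299,229),j=(336,287),u=(354,215))),("top",t,dict(b=(294,257),t=(325,264),j=(348,242),u=(319,240)))):
    print(nm);im=d["bgr"];H,S,V=cv2.split(cv2.cvtColor(im,cv2.COLOR_BGR2HSV))
    print({k:im[v[1],v[0]].tolist() for k,v in px.items()}, im[px["b"][1]-17 if nm=="wrist" else 250,px["b"][0]].tolist())
    circ(d,near((V<70)&(S<90),*px["j"]),.116,"jar")
    gu=im[px["u"][1],px["u"][0]].astype(int);m=near(np.abs(im.astype(int)-gu).max(2)<14,*px["u"]);circ(d,m,.056,"tub")
    gb=im[px["b"][1],px["b"][0]].astype(int);m=near(np.abs(im.astype(int)-gb).max(2)<22,*px["b"]);circ(d,m,.118,"nozzle")
    m=near((V>190)&(S<30),px["b"][0],px["b"][1]-18 if nm=="wrist" else px["b"][1]-7);circ(d,m,.094,"shoulder")
    m=near((V>(225 if nm=="wrist" else 190))&(S<30),px["t"][0]-18 if nm=="wrist" else px["t"][0]-8,px["t"][1])
    c=big(m);P=np.array([ray(d,*p[0],.110)[:2] for p in c],np.float32);r=cv2.minAreaRect(P*1000);print("tin",np.round(r[0],1),np.round(r[1],1),r[2])
    circ(d,near((V<70)&(S<90),*px["t"]),.122,"tincap")
    m=(H>95)&(H<125)&(S>110);m=near(m,300 if nm=="wrist" else 285,130 if nm=="wrist" else 280)
    c=cv2.convexHull(big(m))[:,0];a=cv2.approxPolyDP(c,6,True)[:,0];print("rack",[np.round(ray(d,*p,.016)[:2],3).tolist() for p in a],a.tolist())
```

```text
wrist
{'b': [161, 153, 150], 't': [86, 81, 76], 'j': [72, 66, 64], 'u': [175, 168, 166]} [233, 236, 231]Traceback (most recent call last):
  File "<stdin>", line 14, in <module>
  File "<stdin>", line 10, in circ
cv2.error: OpenCV(4.12.0) /io/opencv/modules/imgproc/src/shapedescr.cpp:361: error: (-201:Incorrect size of input array) There should be at least 5 points to fit the ellipse in function 'fitEllipseNoDirect'
```

```bash
cat > seg.py <<'E'
from h import *
def near(m,u,v):
    m=cv2.morphologyEx(m.astype(np.uint8),cv2.MORPH_CLOSE,np.ones((3,3)))
    n,L,st,c=cv2.connectedComponentsWithStats(m)
    ys,xs=np.nonzero(m);k=np.argmin((xs-u)**2+(ys-v)**2);return (L==L[ys[k],xs[k]]).astype(np.uint8)
def like(d,u,v,tol):
    im=cv2.medianBlur(d["bgr"],3).astype(int);return near(np.abs(im-im[v,u]).max(2)<tol,u,v)
def circ(d,m,z,name):
    P=np.array([ray(d,*p[0],z)[:2] for p in big(m)],np.float32);e=cv2.fitEllipse(P*1000);(x,y),r=cv2.minEnclosingCircle(P)
    print(name,"ell",np.round(e[0],1),np.round(e[1],1),"minc",round(x*1e3,1),round(y*1e3,1),round(r*1e3,1));return np.array(e[0])/1e3
def square(d,m,z,name):
    P=np.array([ray(d,*p[0],z)[:2] for p in big(m)],np.float32);r=cv2.minAreaRect(P*1000);print(name,np.round(r[0],1),np.round(r[1],1),round(r[2],1))
E
python3 - <<'E'
from seg import *
import pickle
w=pickle.load(open("w1.pkl","rb"));t=cam("top")
for nm,d,b,tn,j,u,bo,to,tol in(("wrist",w,(337,160),(299,229),(336,287),(354,215),(337,143),(281,225),14),("top",t,(294,257),(325,264),(348,242),(319,240),(286,257),(318,260),25)):
    print(nm)
    circ(d,like(d,*j,tol),.116,"jar");circ(d,like(d,*u,tol),.056,"tub");circ(d,like(d,*b,30),.118,"nozzle")
    circ(d,like(d,*bo,18 if nm=="wrist" else 60),.094,"shoulder");square(d,like(d,*to,10 if nm=="wrist" else 60),.110,"tin");circ(d,like(d,*tn,tol),.122,"cap")
E
```

```text
wrist
jar ell [596.9 -42.9] [47.  54.1] minc 596.2 -43.4 27.6
tub ell [604.1  23.2] [49.3 52.8] minc 601.9 22.5 29.0
nozzle ell [561.9  75.8] [19.4 26.8] minc 562.2 74.6 14.1
shoulder ell [562.2  78.9] [41.  42.4] minc 562.5 77.9 23.0
tin [545.6   8. ] [39.4 39.5] 10.8
cap ell [545.8   9.2] [21.7 23.9] minc 546.3 9.4 12.5
top
jar ell [610.   13.1] [103.  146.4] minc 614.3 12.9 72.2
tub ell [615.8  12.9] [112.1 152.9] minc 619.5 13.2 76.9
nozzle ell [574.8  24.1] [162.3 424.9] minc 513.5 30.3 192.9
shoulder ell [348.2 -63.4] [581.9 661.3] minc 344.7 -51.1 384.3
tin [440.8  84.6] [733.3 953.9] 0.9
cap ell [360.9 -75.9] [497.6 586.9] minc 370.2 -73.8 364.9
```

Run:
```python
from seg import *
d=cam("scene");d["bgr"]=cv2.imread("pics/scene0.png")
cv2.imwrite("pics/crop2.png",cv2.resize(d["bgr"][180:270,270:390],None,fx=6,fy=6,interpolation=cv2.INTER_CUBIC))
t=cam("top");t["bgr"]=cv2.imread("pics/top0.png")
W=dict(bottle=(.562,.077,.118),tin=(.546,.0093,.122),jar=(.5968,-.0433,.116),tub=(.6035,.0228,.056),pan=(.5046,.2952,.042))
for n,X in W.items():
    print(n,"scene",np.round(proj(d,X),1),"top",np.round(proj(t,X),1), "scene from top est", np.round(proj(d,np.array(X)-[.003,.0035,0]),1))
```

```text
bottle scene [359.9 208.8] top [292.7 254.8] scene from top est [358.8 207.4]
tin scene [332.7 194.2] top [322.9 262.4] scene from top est [331.7 192.8]
jar scene [301.2 205.7] top [346.8 240.4] scene from top est [300.2 204.3]
tub scene [328.9 234.4] top [317.5 239.1] scene from top est [327.9 233. ]
pan scene [460.6 240.6] top [200.4 279.3] scene from top est [459.3 239.2]
```

View pics/crop2.png

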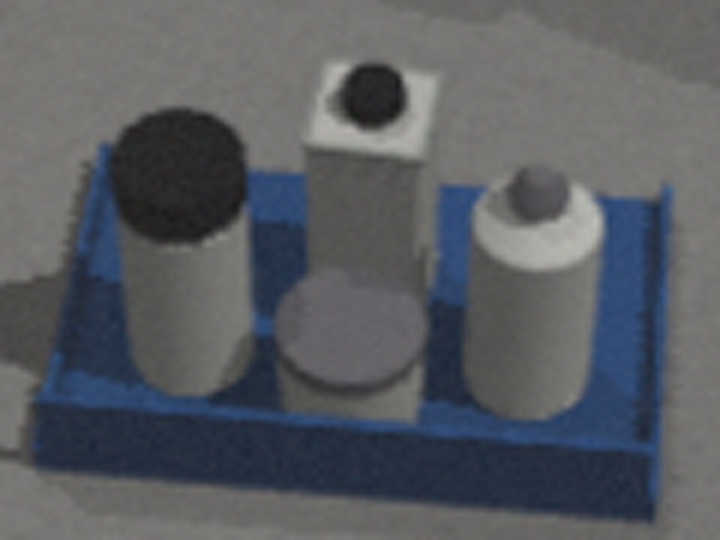

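The scene crop shows the tin cap at (332,195), bottle nozzle (360,211), jar lid (300,206) and tub lid (329,234). This agrees with the wrist estimates, so I'll use those. Tin first.

```bash
python3 -c "
from h import *
plan([((.5455,.0085,.16),101,5),((.5455,.0085,.075),101,5)])"
```

```text
0 [0.0001, -0.0023, 0.0131] [-0.0001, 0.0, 0.0086]
1 [0.0001, -0.0045, 0.0261] [-0.0002, 0.0, 0.0172]
2 [-0.0, -0.0046, 0.0262] [-0.0002, 0.0, 0.0172]
3 [-0.0001, -0.0046, 0.0261] [-0.0002, 0.0, 0.0172]
4 [-0.0001, -0.0023, 0.0131] [-0.0001, 0.0, 0.0086]
5 [0.0, 0.0, 0.0106] [0.0, 0.0, -0.0]
6 [0.0, 0.0, 0.0213] [0.0, 0.0, -0.0]
7 [0.0, 0.0, 0.0212] [0.0, 0.0, -0.0]
8 [0.0001, 0.0, 0.0213] [0.0, 0.0, -0.0]
9 [-0.0, 0.0, 0.0106] [0.0, 0.0, -0.0]
```

{"fn": "drive_tool", "kwargs": {"offset": [[0, -0.0023, 0.013], [0, -0.0045, 0.026], [0, -0.0046, 0.026], [0, -0.0046, 0.026], [0, -0.0023, 0.013]], "rot": [[0, 0, 0.009], [0, 0, 0.017], [0, 0, 0.017], [0, 0, 0.017], [0, 0, 0.009]], "gripper": [0.075, 0.075, 0.075, 0.075, 0.075]}}

```text
time_s: 3.0
tool_pos: [0.5441, 0.0081, 0.1586]
ee_rot: [[-0.189, 0.982, -0.004], [0.982, 0.189, 0.0], [0.001, -0.003, -1.0]]
ft_force: [-0.2, 0.1, 0.4]
grip_width: 0.0749
grasp_force: 0.0
```

Run:
```python
from h import *
d=cam("wrist");cv2.imwrite("pics/w2.png",d["bgr"]);s=arm.state();print(s["tool_pos"])
print(proj(d,(.5455,.0085,.122)))
```

```text
[0.54310643 0.00825299 0.15714346]
(np.float64(323.60581244276756), np.float64(270.0509272858736))
```

View pics/w2.png

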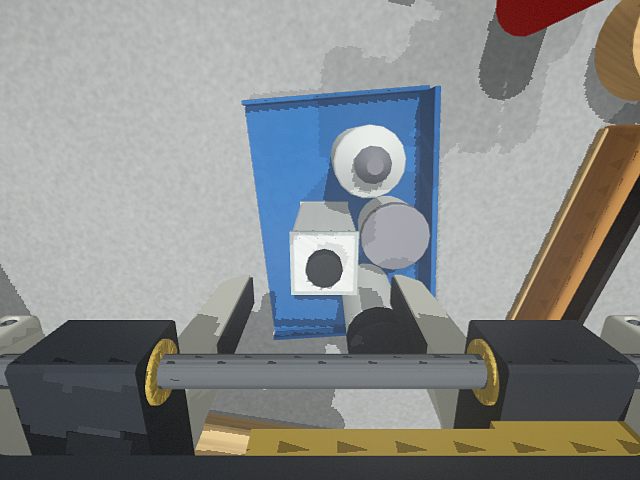

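The tin cap is at (324,268) against a predicted (324,270), and its sides are square to the image. I'll correct 2.4 mm and go down.

{"fn": "drive_tool", "kwargs": {"offset": [[0, 0.0024, 0.011], [0, 0, 0.021], [0, 0, 0.021], [0, 0, 0.02], [0, 0, 0.01]], "rot": [[0, 0, 0], [0, 0, 0], [0, 0, 0], [0, 0, 0], [0, 0, 0]], "gripper": [0.075, 0.075, 0.075, 0.075, 0.075]}}

```text
time_s: 3.55
tool_pos: [0.5485, 0.0092, 0.0766]
ee_rot: [[-0.191, 0.982, -0.001], [0.982, 0.191, 0.0], [0.0, -0.001, -1.0]]
ft_force: [-0.0, -0.0, 0.5]
grip_width: 0.0747
grasp_force: 0.0
```

{"fn": "drive_tool", "kwargs": {"offset": [[0, 0, 0], [0, 0, 0], [0, 0, 0], [0, 0, 0], [0, 0, 0]], "rot": [[0, 0, 0], [0, 0, 0], [0, 0, 0], [0, 0, 0], [0, 0, 0]], "gripper": [0.075, 0.06, 0.04, 0.04, 0.04], "newtons": 20}}

```text
time_s: 4.05
tool_pos: [0.5487, 0.0096, 0.0783]
ee_rot: [[-0.192, 0.981, 0.0], [0.981, 0.192, -0.0], [-0.0, 0.0, -1.0]]
ft_force: [-2.0, -1.2, 1.9]
grip_width: 0.0472
grasp_force: 1.1
```

```bash
python3 -c "
from h import *
s=arm.state();print(s['tool_pos'],s['ee_rot'],s['grip_width'],s['grasp_force'])
p=s['tool_pos']
plan([((p[0],p[1],.21),101,5),((.492,-.32,.21),101,10),((.492,-.32,.0735),101,10)],R=down(np.radians(101)))"
```

```text
[0.54873413 0.00963005 0.07834768] [[-1.91986580e-01  9.81397497e-01  3.25481823e-04]
 [ 9.81397478e-01  1.91986683e-01 -3.21780430e-04]
 [-3.78282684e-04  2.57649517e-04 -9.99999895e-01]] 0.04724596012913806 1.063576228916645
0 [0.0, 0.0, -0.0165] [0.0, 0.0, 0.0]
1 [0.0, 0.0, -0.0329] [0.0, 0.0, 0.0]
2 [0.0, 0.0, -0.0329] [0.0, 0.0, 0.0]
3 [0.0, 0.0, -0.0329] [0.0, 0.0, 0.0]
4 [0.0, 0.0, -0.0165] [0.0, 0.0, 0.0]
5 [-0.0174, -0.0066, 0.0] [0.0, 0.0, 0.0]
6 [-0.0347, -0.0132, 0.0] [0.0, 0.0, 0.0]
7 [-0.0348, -0.0131, 0.0] [0.0, 0.0, 0.0]
8 [-0.0347, -0.0132, 0.0] [0.0, 0.0, 0.0]
9 [-0.0348, -0.0132, 0.0] [0.0, 0.0, 0.0]
10 [-0.0347, -0.0132, 0.0] [0.0, 0.0, 0.0]
11 [-0.0348, -0.0131, 0.0] [0.0, 0.0, 0.0]
12 [-0.0347, -0.0132, 0.0] [0.0, 0.0, 0.0]
13 [-0.0348, -0.0132, 0.0] [0.0, 0.0, 0.0]
14 [-0.0173, -0.0066, 0.0] [0.0, 0.0, 0.0]
15 [-0.0, 0.0, 0.0076] [0.0, 0.0, 0.0]
16 [-0.0, 0.0, 0.0152] [0.0, 0.0, 0.0]
17 [-0.0, 0.0, 0.0151] [0.0, 0.0, 0.0]
18 [-0.0, 0.0, 0.0152] [0.0, 0.0, 0.0]
19 [-0.0, 0.0, 0.0152] [0.0, 0.0, 0.0]
20 [-0.0, 0.0, 0.0151] [0.0, 0.0, 0.0]
21 [-0.0, 0.0, 0.0152] [0.0, 0.0, 0.0]
22 [-0.0, 0.0, 0.0152] [0.0, 0.0, 0.0]
23 [-0.0, 0.0, 0.0152] [0.0, 0.0, 0.0]
24 [-0.0, 0.0, 0.0075] [0.0, 0.0, 0.0]
```

{"fn": "drive_tool", "kwargs": {"offset": [[0, 0, 0], [0, 0, 0], [0, 0, 0], [0, 0, 0], [0, 0, 0]], "rot": [[0, 0, 0], [0, 0, 0], [0, 0, 0], [0, 0, 0], [0, 0, 0]], "gripper": [0.035, 0.035, 0.035, 0.035, 0.035]}}

```text
time_s: 4.55
tool_pos: [0.5482, 0.0097, 0.078]
ee_rot: [[-0.192, 0.981, -0.001], [0.981, 0.192, -0.0], [0.0, -0.001, -1.0]]
ft_force: [-4.7, -1.5, 6.0]
grip_width: 0.0448
grasp_force: 19.9
```

{"fn": "drive_tool", "kwargs": {"offset": [[0, 0, -0.016], [0, 0, -0.033], [0, 0, -0.033], [0, 0, -0.033], [0, 0, -0.017]], "rot": [[0, 0, 0], [0, 0, 0], [0, 0, 0], [0, 0, 0], [0, 0, 0]], "gripper": [0.035, 0.035, 0.035, 0.035, 0.035]}}

```text
time_s: 5.05
tool_pos: [0.5501, 0.0098, 0.2121]
ee_rot: [[-0.192, 0.981, 0.004], [0.981, 0.192, -0.0], [-0.001, 0.004, -1.0]]
ft_force: [0.6, -0.4, -3.5]
grip_width: 0.0441
grasp_force: 20.0
```

{"fn": "drive_tool", "kwargs": {"offset": [[-0.017, -0.0066, 0], [-0.035, -0.0132, 0], [-0.035, -0.0132, 0], [-0.035, -0.0132, 0], [-0.035, -0.0132, 0]], "rot": [[0, 0, 0], [0, 0, 0], [0, 0, 0], [0, 0, 0], [0, 0, 0]], "gripper": [0.035, 0.035, 0.035, 0.035, 0.035]}}

```text
time_s: 5.55
tool_pos: [0.5202, -0.1568, 0.2089]
ee_rot: [[-0.192, 0.981, -0.0], [0.981, 0.192, 0.001], [0.001, -0.0, -1.0]]
ft_force: [0.5, 0.2, -3.5]
grip_width: 0.0441
grasp_force: 20.0
```

{"fn": "drive_tool", "kwargs": {"offset": [[-0.035, -0.0132, 0], [-0.035, -0.0132, 0], [-0.035, -0.0132, 0], [-0.034, -0.0132, 0], [-0.017, -0.0066, 0]], "rot": [[0, 0, 0], [0, 0, 0], [0, 0, 0], [0, 0, 0], [0, 0, 0]], "gripper": [0.035, 0.035, 0.035, 0.035, 0.035]}}

```text
time_s: 6.05
tool_pos: [0.4914, -0.3232, 0.2086]
ee_rot: [[-0.19, 0.982, -0.0], [0.982, 0.19, -0.0], [-0.0, -0.001, -1.0]]
ft_force: [0.1, 0.2, -2.9]
grip_width: 0.0441
grasp_force: 20.0
```

{"fn": "drive_tool", "kwargs": {"offset": [[0, 0, 0.01], [0, 0, 0.025], [0, 0, 0.03], [0, 0, 0.03], [0, 0, 0.02]], "rot": [[0, 0, 0], [0, 0, 0], [0, 0, 0], [0, 0, 0], [0, 0, 0]], "gripper": [0.035, 0.035, 0.035, 0.035, 0.035]}}

```text
time_s: 6.55
tool_pos: [0.4914, -0.3173, 0.0915]
ee_rot: [[-0.193, 0.981, -0.003], [0.981, 0.193, 0.004], [0.004, -0.002, -1.0]]
ft_force: [-0.8, 0.1, -3.7]
grip_width: 0.044
grasp_force: 20.0
```

{"fn": "drive_tool", "kwargs": {"offset": [[0, 0, 0.006], [0, 0, 0.002], [0, 0, 0], [0, 0, 0], [0, 0, 0]], "rot": [[0, 0, 0], [0, 0, 0], [0, 0, 0], [0, 0, 0], [0, 0, 0]], "gripper": [0.035, 0.035, 0.035, 0.035, 0.035]}}

```text
time_s: 7.05
tool_pos: [0.4928, -0.3207, 0.0879]
ee_rot: [[-0.192, 0.981, 0.002], [0.981, 0.192, -0.002], [-0.002, 0.001, -1.0]]
ft_force: [-0.1, -0.0, -3.9]
grip_width: 0.044
grasp_force: 20.0
```

```bash
python3 -c "
from h import *
d=cam('wrist');cv2.imwrite('pics/w3.png',d['bgr'])
s=arm.state();print(s['tool_pos'],s['ft_force'],s['joint_positions'])"
```

```text
[ 0.49267771 -0.3206803   0.08773091] [ 0.33921102  0.51588982 -4.77471444] [-7.66635690e-01  4.48051506e-01  1.62200838e+00  2.82181136e-05
  1.06954368e+00 -9.59625791e-01]
```

View pics/w3.png

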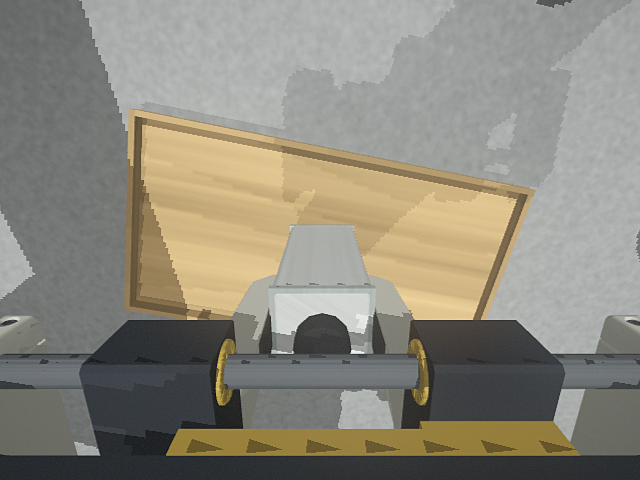

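The tin is over the middle of the tray, upright in the jaws at (322,320), with its foot clear of the walls. Lowering to contact and releasing.

{"fn": "drive_tool", "kwargs": {"offset": [[0, 0, 0.004], [0, 0, 0.004], [0, 0, 0.003], [0, 0, 0.0005], [0, 0, 0]], "rot": [[0, 0, 0], [0, 0, 0], [0, 0, 0], [0, 0, 0], [0, 0, 0]], "gripper": [0.035, 0.035, 0.035, 0.035, 0.035]}}

```text
time_s: 7.6
tool_pos: [0.492, -0.3203, 0.076]
ee_rot: [[-0.192, 0.981, -0.0], [0.981, 0.192, -0.0], [-0.0, -0.0, -1.0]]
ft_force: [-2.7, 1.6, 4.4]
grip_width: 0.0442
grasp_force: 20.0
```

{"fn": "drive_tool", "kwargs": {"offset": [[0, 0, 0], [0, 0, 0], [0, 0, 0], [0, 0, 0], [0, 0, 0]], "rot": [[0, 0, 0], [0, 0, 0], [0, 0, 0], [0, 0, 0], [0, 0, 0]], "gripper": [0.035, 0.035, 0.05, 0.06, 0.065]}}

```text
time_s: 8.1
tool_pos: [0.4924, -0.3204, 0.0752]
ee_rot: [[-0.192, 0.981, 0.0], [0.981, 0.192, -0.0], [-0.0, 0.0, -1.0]]
ft_force: [0.4, 0.6, -0.1]
grip_width: 0.0613
grasp_force: 0.0
```

```bash
python3 -c "
from h import *
s=arm.state();print(s['tool_pos'],s['ft_force'],s['grip_width'])
p=s['tool_pos']
plan([((p[0],p[1],.17),101,5),((.562,.0765,.21),105,12)],R=down(np.radians(101)))"
```

```text
[ 0.49237384 -0.32042624  0.07516807] [ 0.44360601  0.6473636  -0.14477453] 0.06125425866745176
0 [0.0, 0.0, -0.0119] [0.0, 0.0, 0.0]
1 [0.0, 0.0, -0.0237] [0.0, 0.0, 0.0]
2 [0.0, 0.0, -0.0237] [0.0, 0.0, 0.0]
3 [0.0, 0.0, -0.0237] [0.0, 0.0, 0.0]
4 [0.0, 0.0, -0.0118] [0.0, 0.0, 0.0]
5 [0.0171, 0.0065, -0.0018] [0.0, 0.0, -0.0032]
6 [0.0342, 0.0133, -0.0037] [0.0, 0.0, -0.0063]
7 [0.0341, 0.0134, -0.0036] [0.0, 0.0, -0.0063]
8 [0.034, 0.0136, -0.0036] [0.0, 0.0, -0.0063]
9 [0.0339, 0.0139, -0.0037] [0.0, 0.0, -0.0063]
10 [0.0338, 0.014, -0.0036] [0.0, 0.0, -0.0063]
11 [0.0337, 0.0143, -0.0037] [0.0, 0.0, -0.0063]
12 [0.0337, 0.0145, -0.0036] [0.0, 0.0, -0.0063]
13 [0.0336, 0.0147, -0.0036] [0.0, 0.0, -0.0063]
14 [0.0334, 0.0149, -0.0037] [0.0, 0.0, -0.0063]
15 [0.0334, 0.0151, -0.0036] [0.0, 0.0, -0.0063]
16 [0.0166, 0.0077, -0.0018] [0.0, 0.0, -0.0032]
```

{"fn": "drive_tool", "kwargs": {"offset": [[0, 0, -0.012], [0, 0, -0.024], [0, 0, -0.024], [0, 0, -0.024], [0, 0, -0.012]], "rot": [[0, 0, 0], [0, 0, 0], [0, 0, 0], [0, 0, 0], [0, 0, 0]], "gripper": [0.07, 0.07, 0.07, 0.07, 0.07]}}

```text
time_s: 8.6
tool_pos: [0.4932, -0.3211, 0.1743]
ee_rot: [[-0.192, 0.981, 0.003], [0.981, 0.192, -0.003], [-0.004, 0.002, -1.0]]
ft_force: [0.2, -0.0, 0.0]
grip_width: 0.0699
grasp_force: 0.0
```

{"fn": "drive_tool", "kwargs": {"offset": [[0.021, 0.008, -0.002], [0.042, 0.016, -0.004], [0.042, 0.016, -0.004], [0.042, 0.016, -0.004], [0.042, 0.016, -0.004]], "rot": [[0, 0, 0], [0, 0, 0], [0, 0, 0], [0, 0, 0], [0, 0, 0]], "gripper": [0.07, 0.07, 0.07, 0.07, 0.07]}}

```text
time_s: 9.1
tool_pos: [0.5265, -0.1193, 0.1894]
ee_rot: [[-0.191, 0.982, 0.0], [0.982, 0.191, 0.0], [0.0, 0.0, -1.0]]
ft_force: [1.1, -0.5, 0.2]
grip_width: 0.0701
grasp_force: 0.0
```

{"fn": "drive_tool", "kwargs": {"offset": [[0.042, 0.016, 0], [0.042, 0.016, 0], [0.042, 0.016, 0], [0.042, 0.016, 0], [0.019, 0.0085, 0.01]], "rot": [[0, 0, 0], [0, 0, 0], [0, 0, 0], [0, 0, 0], [0, 0, 0]], "gripper": [0.07, 0.07, 0.07, 0.07, 0.07]}}

```text
time_s: 9.6
tool_pos: [0.5626, 0.0802, 0.1804]
ee_rot: [[-0.194, 0.981, 0.003], [0.981, 0.194, 0.001], [0.0, 0.003, -1.0]]
ft_force: [0.0, -0.5, 0.5]
grip_width: 0.07
grasp_force: 0.0
```

{"fn": "drive_tool", "kwargs": {"offset": [[0, 0, 0], [0, 0, 0], [0, 0, 0], [0, 0, 0], [0, 0, 0]], "rot": [[0, 0, 0], [0, 0, 0], [0, 0, 0], [0, 0, 0], [0, 0, 0]], "gripper": [0.07, 0.07, 0.07, 0.07, 0.07]}}

```text
time_s: 10.1
tool_pos: [0.562, 0.0753, 0.1795]
ee_rot: [[-0.19, 0.982, 0.0], [0.982, 0.19, -0.0], [-0.0, 0.0, -1.0]]
ft_force: [-0.4, 0.5, -0.8]
grip_width: 0.0704
grasp_force: 0.0
```

```bash
python3 -c "
from seg import *
d=cam('wrist')
s=arm.state();p=s['tool_pos'];R=s['ee_rot'];print(p)
u,v=np.round(proj(d,(.562,.0765,.118))).astype(int);print(u,v)
circ(d,like(d,u,v,25),.118,'nozzle')
print('off',R.T@(np.array([.562,.0765,.078])-p), np.degrees(np.arctan2(R[1,0],R[0,0])))
m=like(d,u,v-25,18);circ(d,m,.094,'sh')
u,v=np.round(proj(d,(.603,.022,.056))).astype(int);circ(d,like(d,u,v,14),.056,'tub')
"
```

```text
[0.56200203 0.07545419 0.17943346]
321 255
nozzle ell [561.5  82.8] [14.5 19.4] minc 561.8 82.2 10.0
off [0.00104436 0.00015855 0.10143335] 100.9659589051614
sh ell [562.2  79.4] [41.4 43. ] minc 562.6 77.9 23.1
tub ell [606.8  13. ] [16.9 27.9] minc 604.1 13.1 14.5
```

{"fn": "drive_tool", "kwargs": {"offset": [[0.001, 0, 0.013], [0.001, 0, 0.025], [0, 0, 0.025], [0, 0, 0.025], [0, 0, 0.013]], "rot": [[0, 0, 0], [0, 0, 0], [0, 0, 0], [0, 0, 0], [0, 0, 0]], "gripper": [0.07, 0.07, 0.07, 0.07, 0.07]}}

```text
time_s: 10.65
tool_pos: [0.5597, 0.0784, 0.0753]
ee_rot: [[-0.191, 0.981, -0.004], [0.981, 0.191, 0.0], [0.001, -0.004, -1.0]]
ft_force: [-0.1, -0.4, 0.2]
grip_width: 0.0698
grasp_force: 0.0
```

{"fn": "drive_tool", "kwargs": {"offset": [[0, 0, 0], [0, 0, 0], [0, 0, 0], [0, 0, 0], [0, 0, 0]], "rot": [[0, 0, 0], [0, 0, 0], [0, 0, 0], [0, 0, 0], [0, 0, 0]], "gripper": [0.07, 0.07, 0.06, 0.05, 0.045]}}

```text
time_s: 11.15
tool_pos: [0.5621, 0.0784, 0.0791]
ee_rot: [[-0.192, 0.981, 0.002], [0.981, 0.192, -0.0], [-0.0, 0.002, -1.0]]
ft_force: [-0.7, -0.9, -0.1]
grip_width: 0.0505
grasp_force: 0.0
```

{"fn": "drive_tool", "kwargs": {"offset": [[0, 0, 0], [0, 0, 0], [0, 0, 0], [0, 0, 0], [0, 0, 0]], "rot": [[0, 0, 0], [0, 0, 0], [0, 0, 0], [0, 0, 0], [0, 0, 0]], "gripper": [0.04, 0.04, 0.04, 0.04, 0.04]}}

```text
time_s: 11.65
tool_pos: [0.5621, 0.0785, 0.0789]
ee_rot: [[-0.192, 0.981, 0.001], [0.981, 0.192, -0.0], [-0.0, 0.001, -1.0]]
ft_force: [-0.4, 0.6, 5.4]
grip_width: 0.0475
grasp_force: 20.0
```

```bash
python3 -c "
from h import *
s=arm.state();p=s['tool_pos'];print(p,s['ft_force'],s['grip_width'],s['grasp_force'])
print(down(np.radians(101)).T@(np.array([.587,-.32,.21])-p))
"
```

```text
[0.56206805 0.07846655 0.07892081] [-0.41525822  0.55845272  5.36740413] 0.04751001997212539 20.002591863594716
[-0.39590284 -0.05155712 -0.13107919]
```

{"fn": "drive_tool", "kwargs": {"offset": [[0, 0, -0.016], [0, 0, -0.033], [0, 0, -0.033], [0, 0, -0.033], [0, 0, -0.016]], "rot": [[0, 0, 0], [0, 0, 0], [0, 0, 0], [0, 0, 0], [0, 0, 0]], "gripper": [0.04, 0.04, 0.04, 0.04, 0.04]}}

```text
time_s: 12.15
tool_pos: [0.5622, 0.0784, 0.2116]
ee_rot: [[-0.192, 0.981, 0.003], [0.981, 0.192, -0.0], [-0.001, 0.003, -1.0]]
ft_force: [0.4, -0.4, -2.8]
grip_width: 0.0472
grasp_force: 20.0
```

{"fn": "drive_tool", "kwargs": {"offset": [[-0.022, -0.003, 0], [-0.044, -0.0057, 0], [-0.044, -0.0057, 0], [-0.044, -0.0057, 0], [-0.044, -0.0057, 0]], "rot": [[0, 0, 0], [0, 0, 0], [0, 0, 0], [0, 0, 0], [0, 0, 0]], "gripper": [0.04, 0.04, 0.04, 0.04, 0.04]}}

```text
time_s: 12.65
tool_pos: [0.5734, -0.1221, 0.2082]
ee_rot: [[-0.192, 0.981, -0.002], [0.981, 0.192, 0.001], [0.001, -0.002, -1.0]]
ft_force: [1.1, 1.2, -3.0]
grip_width: 0.0474
grasp_force: 20.0
```

{"fn": "drive_tool", "kwargs": {"offset": [[-0.044, -0.0057, 0], [-0.044, -0.0057, 0], [-0.044, -0.0057, 0], [-0.044, -0.0057, 0], [-0.022, -0.003, 0]], "rot": [[0, 0, 0], [0, 0, 0], [0, 0, 0], [0, 0, 0], [0, 0, 0]], "gripper": [0.04, 0.04, 0.04, 0.04, 0.04]}}

```text
time_s: 13.15
tool_pos: [0.5858, -0.3239, 0.2075]
ee_rot: [[-0.189, 0.982, -0.002], [0.982, 0.189, 0.0], [0.0, -0.002, -1.0]]
ft_force: [0.4, -0.1, -2.4]
grip_width: 0.0476
grasp_force: 20.0
```

{"fn": "drive_tool", "kwargs": {"offset": [[0, 0, 0.01], [0, 0, 0.025], [0, 0, 0.03], [0, 0, 0.03], [0, 0, 0.02]], "rot": [[0, 0, 0], [0, 0, 0], [0, 0, 0], [0, 0, 0], [0, 0, 0]], "gripper": [0.04, 0.04, 0.04, 0.04, 0.04]}}

```text
time_s: 13.65
tool_pos: [0.5851, -0.3176, 0.0903]
ee_rot: [[-0.192, 0.981, -0.004], [0.981, 0.192, 0.004], [0.005, -0.004, -1.0]]
ft_force: [-0.1, 0.0, -3.3]
grip_width: 0.0474
grasp_force: 20.0
```

{"fn": "drive_tool", "kwargs": {"offset": [[0, 0, 0.005], [0, 0, 0], [0, 0, 0], [0, 0, 0], [0, 0, 0]], "rot": [[0, 0, 0], [0, 0, 0], [0, 0, 0], [0, 0, 0], [0, 0, 0]], "gripper": [0.04, 0.04, 0.04, 0.04, 0.04]}}

```text
time_s: 14.15
tool_pos: [0.5874, -0.3205, 0.0906]
ee_rot: [[-0.192, 0.981, 0.002], [0.981, 0.192, -0.001], [-0.002, 0.002, -1.0]]
ft_force: [-0.6, 0.1, -2.5]
grip_width: 0.0473
grasp_force: 20.0
```

{"fn": "drive_tool", "kwargs": {"offset": [[0, 0, 0.005], [0, 0, 0.005], [0, 0, 0.003], [0, 0, 0.0005], [0, 0, 0]], "rot": [[0, 0, 0], [0, 0, 0], [0, 0, 0], [0, 0, 0], [0, 0, 0]], "gripper": [0.04, 0.04, 0.04, 0.04, 0.04]}}

```text
time_s: 14.65
tool_pos: [0.5866, -0.3202, 0.0769]
ee_rot: [[-0.192, 0.981, -0.0], [0.981, 0.192, -0.0], [-0.0, -0.0, -1.0]]
ft_force: [-2.3, 1.0, 5.5]
grip_width: 0.0475
grasp_force: 20.0
```

{"fn": "drive_tool", "kwargs": {"offset": [[0, 0, 0], [0, 0, 0], [0, 0, 0], [0, 0, 0], [0, 0, 0]], "rot": [[0, 0, 0], [0, 0, 0], [0, 0, 0], [0, 0, 0], [0, 0, 0]], "gripper": [0.04, 0.045, 0.055, 0.065, 0.065]}}

```text
time_s: 15.15
tool_pos: [0.5869, -0.3201, 0.0755]
ee_rot: [[-0.192, 0.981, 0.0], [0.981, 0.192, -0.0], [-0.0, 0.0, -1.0]]
ft_force: [-0.2, 0.3, 0.1]
grip_width: 0.0636
grasp_force: 0.0
```

```bash
python3 -c "
from h import *
s=arm.state();p=s['tool_pos'];print(p,s['ft_force'],s['grip_width'],s['grasp_force'])
print(down(np.radians(101)).T@(np.array([.5965,-.0435,.18])-p))
"
```

```text
[ 0.58686912 -0.32014816  0.07549242] [-0.21225071  0.30585663  0.12217394] 0.06361838913723682 0.0
[ 0.2697277   0.0622409  -0.10450758]
```

{"fn": "drive_tool", "kwargs": {"offset": [[0, 0, -0.013], [0, 0, -0.026], [0, 0, -0.026], [0, 0, -0.026], [0, 0, -0.013]], "rot": [[0, 0, 0], [0, 0, 0], [0, 0, 0], [0, 0, 0], [0, 0, 0]], "gripper": [0.07, 0.07, 0.07, 0.07, 0.07]}}

```text
time_s: 15.65
tool_pos: [0.5879, -0.3208, 0.1834]
ee_rot: [[-0.192, 0.981, 0.004], [0.981, 0.192, -0.003], [-0.004, 0.003, -1.0]]
ft_force: [0.3, -0.8, -0.0]
grip_width: 0.0703
grasp_force: 0.0
```

{"fn": "drive_tool", "kwargs": {"offset": [[0.015, 0.0035, 0], [0.03, 0.007, 0], [0.03, 0.007, 0], [0.03, 0.007, 0], [0.03, 0.007, 0]], "rot": [[0, 0, 0], [0, 0, 0], [0, 0, 0], [0, 0, 0], [0, 0, 0]], "gripper": [0.07, 0.07, 0.07, 0.07, 0.07]}}

```text
time_s: 16.15
tool_pos: [0.5907, -0.1788, 0.1779]
ee_rot: [[-0.192, 0.981, -0.003], [0.981, 0.192, 0.002], [0.002, -0.002, -1.0]]
ft_force: [0.9, 0.2, 1.0]
grip_width: 0.0699
grasp_force: 0.0
```

{"fn": "drive_tool", "kwargs": {"offset": [[0.03, 0.007, 0], [0.03, 0.007, 0], [0.03, 0.007, 0], [0.03, 0.007, 0], [0.015, 0.003, 0]], "rot": [[0, 0, 0], [0, 0, 0], [0, 0, 0], [0, 0, 0], [0, 0, 0]], "gripper": [0.07, 0.07, 0.07, 0.07, 0.07]}}

```text
time_s: 16.65
tool_pos: [0.595, -0.0395, 0.1782]
ee_rot: [[-0.194, 0.981, -0.003], [0.981, 0.194, 0.002], [0.002, -0.002, -1.0]]
ft_force: [-0.7, 0.4, 0.0]
grip_width: 0.07
grasp_force: 0.0
```

{"fn": "drive_tool", "kwargs": {"offset": [[0, 0, 0], [0, 0, 0], [0, 0, 0], [0, 0, 0], [0, 0, 0]], "rot": [[0, 0, 0], [0, 0, 0], [0, 0, 0], [0, 0, 0], [0, 0, 0]], "gripper": [0.07, 0.07, 0.07, 0.07, 0.07]}}

```text
time_s: 17.15
tool_pos: [0.5964, -0.0442, 0.1796]
ee_rot: [[-0.19, 0.982, -0.0], [0.982, 0.19, -0.0], [-0.0, -0.0, -1.0]]
ft_force: [-0.7, -0.1, -0.2]
grip_width: 0.0698
grasp_force: 0.0
```

```bash
python3 -c "
from seg import *
d=cam('wrist');cv2.imwrite('pics/w4.png',d['bgr'])
s=arm.state();p=s['tool_pos'];R=s['ee_rot'];print(p)
u,v=np.round(proj(d,(.5965,-.0435,.116))).astype(int);print(u,v)
circ(d,like(d,u,v,14),.116,'jar')
u,v=np.round(proj(d,(.603,.022,.056))).astype(int);print(u,v);circ(d,like(d,u,v,14),.056,'tub')
print('off',R.T@(np.array([.5965,-.0435,.078])-p))
"
```

```text
[ 0.59638679 -0.04405919  0.17960871]
321 254
jar ell [598.6 -45.6] [46.1 49.4] minc 599.2 -44.2 26.2
344 157
tub ell [601.5  22.6] [51.  54.2] minc 602.6 20.8 27.9
off [0.0005331  0.00021994 0.10160867]
```

View pics/w4.png

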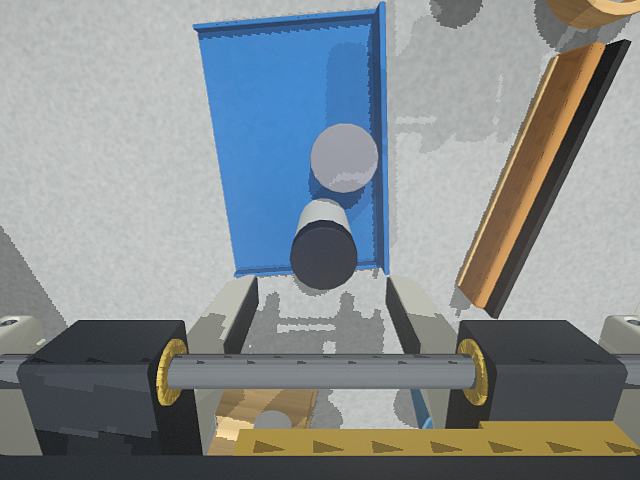

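The jar lid is centred at about (323,255), the tub at (344,157) is unmoved, and both jaws are clear. I shift 1 mm and go down.

{"fn": "drive_tool", "kwargs": {"offset": [[0, 0.001, 0.013], [0, 0, 0.025], [0, 0, 0.025], [0, 0, 0.025], [0, 0, 0.013]], "rot": [[0, 0, 0], [0, 0, 0], [0, 0, 0], [0, 0, 0], [0, 0, 0]], "gripper": [0.07, 0.07, 0.07, 0.07, 0.07]}}

```text
time_s: 17.7
tool_pos: [0.5956, -0.0427, 0.0756]
ee_rot: [[-0.192, 0.981, -0.004], [0.981, 0.192, 0.001], [0.002, -0.004, -1.0]]
ft_force: [-0.6, -0.1, -0.7]
grip_width: 0.07
grasp_force: 0.0
```

{"fn": "drive_tool", "kwargs": {"offset": [[0, 0, 0], [0, 0, 0], [0, 0, 0], [0, 0, 0], [0, 0, 0]], "rot": [[0, 0, 0], [0, 0, 0], [0, 0, 0], [0, 0, 0], [0, 0, 0]], "gripper": [0.07, 0.07, 0.06, 0.052, 0.045]}}

```text
time_s: 18.2
tool_pos: [0.5979, -0.0431, 0.0797]
ee_rot: [[-0.192, 0.981, 0.002], [0.981, 0.192, -0.0], [-0.001, 0.002, -1.0]]
ft_force: [-0.0, -0.3, 0.3]
grip_width: 0.0506
grasp_force: 0.0
```

{"fn": "drive_tool", "kwargs": {"offset": [[0, 0, 0], [0, 0, 0], [0, 0, 0], [0, 0, 0], [0, 0, 0]], "rot": [[0, 0, 0], [0, 0, 0], [0, 0, 0], [0, 0, 0], [0, 0, 0]], "gripper": [0.04, 0.04, 0.04, 0.04, 0.04]}}

```text
time_s: 18.7
tool_pos: [0.5978, -0.0431, 0.0796]
ee_rot: [[-0.192, 0.981, 0.001], [0.981, 0.192, -0.0], [-0.001, 0.001, -1.0]]
ft_force: [-1.6, -0.2, 6.0]
grip_width: 0.0486
grasp_force: 20.0
```

```bash
python3 -c "
from h import *
s=arm.state();p=s['tool_pos'];print(p,s['ft_force'],s['grip_width'],s['grasp_force'])
print(down(np.radians(101)).T@(np.array([.397,-.32,.21])-p))
"
```

```text
[ 0.59780917 -0.04308447  0.07955517] [-1.55183372 -0.22776821  6.0473826 ] 0.04857520407606086 20.00050574541092
[-0.23351162 -0.24995771 -0.13044483]
```

{"fn": "drive_tool", "kwargs": {"offset": [[0, 0, -0.016], [0, 0, -0.033], [0, 0, -0.033], [0, 0, -0.033], [0, 0, -0.016]], "rot": [[0, 0, 0], [0, 0, 0], [0, 0, 0], [0, 0, 0], [0, 0, 0]], "gripper": [0.04, 0.04, 0.04, 0.04, 0.04]}}

```text
time_s: 19.2
tool_pos: [0.5981, -0.043, 0.2121]
ee_rot: [[-0.192, 0.981, 0.003], [0.981, 0.192, -0.001], [-0.001, 0.003, -1.0]]
ft_force: [-0.2, -0.6, -2.8]
grip_width: 0.0489
grasp_force: 20.0
```

{"fn": "drive_tool", "kwargs": {"offset": [[-0.013, -0.014, 0], [-0.026, -0.0278, 0], [-0.026, -0.0278, 0], [-0.026, -0.0278, 0], [-0.026, -0.0278, 0]], "rot": [[0, 0, 0], [0, 0, 0], [0, 0, 0], [0, 0, 0], [0, 0, 0]], "gripper": [0.04, 0.04, 0.04, 0.04, 0.04]}}

```text
time_s: 19.7
tool_pos: [0.4954, -0.1823, 0.2087]
ee_rot: [[-0.192, 0.981, -0.002], [0.981, 0.192, 0.001], [0.001, -0.001, -1.0]]
ft_force: [0.6, -0.1, -3.0]
grip_width: 0.0486
grasp_force: 20.0
```

{"fn": "drive_tool", "kwargs": {"offset": [[-0.026, -0.0278, 0], [-0.026, -0.0278, 0], [-0.026, -0.0278, 0], [-0.026, -0.0278, 0], [-0.013, -0.014, 0]], "rot": [[0, 0, 0], [0, 0, 0], [0, 0, 0], [0, 0, 0], [0, 0, 0]], "gripper": [0.04, 0.04, 0.04, 0.04, 0.04]}}

```text
time_s: 20.2
tool_pos: [0.3943, -0.3224, 0.2088]
ee_rot: [[-0.19, 0.982, -0.002], [0.982, 0.19, 0.001], [0.001, -0.002, -1.0]]
ft_force: [0.5, 0.8, -4.2]
grip_width: 0.0488
grasp_force: 20.0
```

{"fn": "drive_tool", "kwargs": {"offset": [[0, 0, 0.01], [0, 0, 0.025], [0, 0, 0.03], [0, 0, 0.03], [0, 0, 0.02]], "rot": [[0, 0, 0], [0, 0, 0], [0, 0, 0], [0, 0, 0], [0, 0, 0]], "gripper": [0.04, 0.04, 0.04, 0.04, 0.04]}}

```text
time_s: 20.7
tool_pos: [0.3958, -0.318, 0.0916]
ee_rot: [[-0.192, 0.981, -0.002], [0.981, 0.192, 0.004], [0.004, -0.002, -1.0]]
ft_force: [0.3, -0.0, -3.6]
grip_width: 0.0483
grasp_force: 20.0
```

{"fn": "drive_tool", "kwargs": {"offset": [[0, 0, 0.005], [0, 0, 0], [0, 0, 0], [0, 0, 0], [0, 0, 0]], "rot": [[0, 0, 0], [0, 0, 0], [0, 0, 0], [0, 0, 0], [0, 0, 0]], "gripper": [0.04, 0.04, 0.04, 0.04, 0.04]}}

```text
time_s: 21.2
tool_pos: [0.397, -0.3211, 0.0907]
ee_rot: [[-0.192, 0.981, 0.001], [0.981, 0.192, -0.002], [-0.002, 0.001, -1.0]]
ft_force: [1.0, 0.1, -3.3]
grip_width: 0.0488
grasp_force: 20.0
```

Target z is about 0.0776.

{"fn": "drive_tool", "kwargs": {"offset": [[0, 0, 0.005], [0, 0, 0.005], [0, 0, 0.003], [0, 0, 0], [0, 0, 0]], "rot": [[0, 0, 0], [0, 0, 0], [0, 0, 0], [0, 0, 0], [0, 0, 0]], "gripper": [0.04, 0.04, 0.04, 0.04, 0.04]}}

```text
time_s: 21.7
tool_pos: [0.3963, -0.3209, 0.0774]
ee_rot: [[-0.192, 0.981, -0.0], [0.981, 0.192, -0.001], [-0.001, -0.0, -1.0]]
ft_force: [-2.4, 2.4, 6.0]
grip_width: 0.0483
grasp_force: 20.0
```

{"fn": "drive_tool", "kwargs": {"offset": [[0, 0, 0], [0, 0, 0], [0, 0, 0], [0, 0, 0], [0, 0, 0]], "rot": [[0, 0, 0], [0, 0, 0], [0, 0, 0], [0, 0, 0], [0, 0, 0]], "gripper": [0.04, 0.045, 0.055, 0.065, 0.065]}}

```text
time_s: 22.2
tool_pos: [0.3966, -0.3207, 0.0766]
ee_rot: [[-0.192, 0.981, 0.0], [0.981, 0.192, -0.0], [-0.0, 0.0, -1.0]]
ft_force: [0.2, 0.1, 0.8]
grip_width: 0.0635
grasp_force: 0.0
```

```bash
python3 -c "
from h import *
s=arm.state();p=s['tool_pos'];print(p,s['ft_force'],s['grip_width'],s['grasp_force'],s['joint_positions'])
plan([((p[0],p[1],.18),101,5),((.603,.0215,.18),15,15)],R=down(np.radians(101)))
"
```

```text
[ 0.39659375 -0.32070803  0.07661261] [0.24541876 0.07426948 0.75698091] 0.06350870896941768 0.0 [-8.99069038e-01  3.42858833e-01  1.82592534e+00  1.47763750e-04
  9.72552102e-01 -1.09206174e+00]
0 [0.0, 0.0, -0.0129] [0.0, 0.0, 0.0]
1 [0.0, 0.0, -0.0259] [0.0, 0.0, 0.0]
2 [0.0, 0.0, -0.0258] [0.0, 0.0, 0.0]
3 [0.0, 0.0, -0.0259] [0.0, 0.0, 0.0]
4 [0.0, 0.0, -0.0129] [0.0, 0.0, 0.0]
5 [0.0106, 0.0096, 0.0] [0.0, 0.0, 0.0536]
6 [0.0222, 0.0179, 0.0] [0.0, 0.0, 0.1072]
7 [0.0239, 0.0155, 0.0] [0.0, 0.0, 0.1072]
8 [0.0255, 0.0129, 0.0] [0.0, 0.0, 0.1072]
9 [0.0268, 0.01, 0.0] [0.0, 0.0, 0.1072]
10 [0.0276, 0.0072, 0.0] [0.0, 0.0, 0.1072]
11 [0.0282, 0.0041, 0.0] [0.0, 0.0, 0.1072]
12 [0.0286, 0.0011, 0.0] [0.0, 0.0, 0.1072]
13 [0.0284, -0.002, 0.0] [0.0, 0.0, 0.1072]
14 [0.0281, -0.005, 0.0] [0.0, 0.0, 0.1072]
15 [0.0274, -0.008, 0.0] [0.0, 0.0, 0.1072]
16 [0.0264, -0.0109, 0.0] [0.0, 0.0, 0.1072]
17 [0.0251, -0.0136, 0.0] [0.0, 0.0, 0.1072]
18 [0.0235, -0.0163, 0.0] [0.0, 0.0, 0.1072]
19 [0.0108, -0.0093, 0.0] [0.0, 0.0, 0.0536]
```

{"fn": "drive_tool", "kwargs": {"offset": [[0, 0, -0.013], [0, 0, -0.026], [0, 0, -0.026], [0, 0, -0.026], [0, 0, -0.013]], "rot": [[0, 0, 0], [0, 0, 0], [0, 0, 0], [0, 0, 0], [0, 0, 0]], "gripper": [0.08, 0.08, 0.08, 0.08, 0.08]}}

```text
time_s: 22.7
tool_pos: [0.3972, -0.3214, 0.1829]
ee_rot: [[-0.192, 0.981, 0.002], [0.981, 0.192, -0.003], [-0.003, 0.002, -1.0]]
ft_force: [-0.2, -0.2, -0.5]
grip_width: 0.0799
grasp_force: 0.0
```

{"fn": "drive_tool", "kwargs": {"offset": [[0.0106, 0.0096, 0], [0.0222, 0.0179, 0], [0.0239, 0.0155, 0], [0.0255, 0.0129, 0], [0.0268, 0.01, 0]], "rot": [[0, 0, 0.054], [0, 0, 0.107], [0, 0, 0.107], [0, 0, 0.107], [0, 0, 0.107]], "gripper": [0.08, 0.08, 0.08, 0.08, 0.08]}}

```text
time_s: 23.2
tool_pos: [0.4632, -0.2096, 0.1806]
ee_rot: [[0.29, 0.957, 0.0], [0.957, -0.29, -0.0], [0.0, 0.0, -1.0]]
ft_force: [0.0, 0.5, -0.4]
grip_width: 0.0799
grasp_force: 0.0
```

{"fn": "drive_tool", "kwargs": {"offset": [[0.0276, 0.0072, 0], [0.0282, 0.0041, 0], [0.0286, 0.0011, 0], [0.0284, -0.002, 0], [0.0281, -0.005, 0]], "rot": [[0, 0, 0.107], [0, 0, 0.107], [0, 0, 0.107], [0, 0, 0.107], [0, 0, 0.107]], "gripper": [0.08, 0.08, 0.08, 0.08, 0.08]}}

```text
time_s: 23.7
tool_pos: [0.5368, -0.0871, 0.1805]
ee_rot: [[0.737, 0.676, 0.0], [0.676, -0.737, 0.0], [0.0, -0.0, -1.0]]
ft_force: [0.9, -0.4, 0.5]
grip_width: 0.0799
grasp_force: 0.0
```

{"fn": "drive_tool", "kwargs": {"offset": [[0.0274, -0.008, 0], [0.0264, -0.0109, 0], [0.0251, -0.0136, 0], [0.0235, -0.0163, 0], [0.0108, -0.0093, 0]], "rot": [[0, 0, 0.107], [0, 0, 0.107], [0, 0, 0.107], [0, 0, 0.107], [0, 0, 0.054]], "gripper": [0.08, 0.08, 0.08, 0.08, 0.08]}}

```text
time_s: 24.2
tool_pos: [0.6032, 0.0241, 0.1803]
ee_rot: [[0.966, 0.26, 0.0], [0.26, -0.966, 0.001], [0.0, -0.001, -1.0]]
ft_force: [-0.0, -0.6, 0.2]
grip_width: 0.0803
grasp_force: 0.0
```

{"fn": "drive_tool", "kwargs": {"offset": [[0, 0, 0], [0, 0, 0], [0, 0, 0], [0, 0, 0], [0, 0, 0]], "rot": [[0, 0, 0], [0, 0, 0], [0, 0, 0], [0, 0, 0], [0, 0, 0]], "gripper": [0.08, 0.08, 0.08, 0.08, 0.08]}}

```text
time_s: 24.7
tool_pos: [0.602, 0.0212, 0.1808]
ee_rot: [[0.965, 0.261, 0.0], [0.261, -0.965, -0.0], [0.0, 0.0, -1.0]]
ft_force: [-0.6, -0.2, 0.1]
grip_width: 0.0803
grasp_force: 0.0
```

```bash
python3 -c "
from seg import *
d=cam('wrist');cv2.imwrite('pics/w5.png',d['bgr'])
s=arm.state();p=s['tool_pos'];R=s['ee_rot'];print(p,np.degrees(np.arctan2(R[1,0],R[0,0])))
u,v=np.round(proj(d,(.603,.022,.056))).astype(int);print(u,v);circ(d,like(d,u,v,14),.056,'tub')
print('off',R.T@(np.array([.603,.0215,.028])-p))
"
```

```text
[0.60211245 0.02128369 0.18083228] 15.131639613747545
322 229
tub ell [603.5  23.1] [50.2 56.6] minc 604.5 22.7 30.2
off [8.92837447e-04 1.70767192e-06 1.52832401e-01]
```

View pics/w5.png

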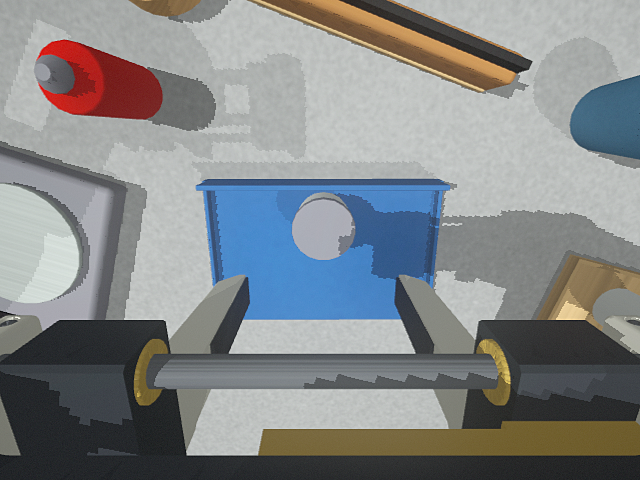

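The tub lid is centred at (323,229) between the jaws, and the rack is clear around it. Going down onto it.

{"fn": "drive_tool", "kwargs": {"offset": [[0.001, 0, 0.015], [0, 0, 0.03], [0, 0, 0.03], [0, 0, 0.025], [0, 0, 0.02]], "rot": [[0, 0, 0], [0, 0, 0], [0, 0, 0], [0, 0, 0], [0, 0, 0]], "gripper": [0.08, 0.08, 0.08, 0.08, 0.08]}}

```text
time_s: 25.25
tool_pos: [0.6025, 0.022, 0.0591]
ee_rot: [[0.965, 0.261, -0.001], [0.261, -0.965, 0.0], [-0.001, -0.001, -1.0]]
ft_force: [-0.3, -0.2, 0.5]
grip_width: 0.0802
grasp_force: 0.0
```

{"fn": "drive_tool", "kwargs": {"offset": [[0, 0, 0.015], [0, 0, 0.01], [0, 0, 0.007], [0, 0, 0], [0, 0, 0]], "rot": [[0, 0, 0], [0, 0, 0], [0, 0, 0], [0, 0, 0], [0, 0, 0]], "gripper": [0.08, 0.08, 0.08, 0.075, 0.065]}}

```text
time_s: 25.75
tool_pos: [0.6037, 0.0221, 0.0292]
ee_rot: [[0.965, 0.262, 0.001], [0.262, -0.965, -0.0], [0.001, 0.0, -1.0]]
ft_force: [-1.0, -0.5, 0.3]
grip_width: 0.0712
grasp_force: 0.0
```

{"fn": "drive_tool", "kwargs": {"offset": [[0, 0, 0], [0, 0, 0], [0, 0, 0], [0, 0, 0], [0, 0, 0]], "rot": [[0, 0, 0], [0, 0, 0], [0, 0, 0], [0, 0, 0], [0, 0, 0]], "gripper": [0.058, 0.05, 0.045, 0.045, 0.045]}}

```text
time_s: 26.25
tool_pos: [0.604, 0.022, 0.0295]
ee_rot: [[0.965, 0.262, 0.002], [0.262, -0.965, -0.0], [0.002, 0.001, -1.0]]
ft_force: [0.8, -0.4, 4.9]
grip_width: 0.0554
grasp_force: 20.0
```

{"fn": "drive_tool", "kwargs": {"offset": [[0, 0, 0], [0, 0, 0], [0, 0, 0], [0, 0, 0], [0, 0, -0.004]], "rot": [[0, 0, 0], [0, 0, 0], [0, 0, 0], [0, 0, 0], [0, 0, 0]], "gripper": [0.045, 0.045, 0.045, 0.045, 0.045]}}

```text
time_s: 26.75
tool_pos: [0.6026, 0.0224, 0.0322]
ee_rot: [[0.965, 0.262, -0.002], [0.262, -0.965, 0.0], [-0.001, -0.001, -1.0]]
ft_force: [0.2, 0.4, -3.2]
grip_width: 0.0557
grasp_force: 20.0
```

{"fn": "drive_tool", "kwargs": {"offset": [[0, 0, -0.01], [0, 0, -0.03], [0, 0, -0.04], [0, 0, -0.04], [0, 0, -0.02]], "rot": [[0, 0, 0], [0, 0, 0], [0, 0, 0], [0, 0, 0], [0, 0, 0]], "gripper": [0.045, 0.045, 0.045, 0.045, 0.045]}}

```text
time_s: 27.25
tool_pos: [0.6044, 0.0223, 0.1769]
ee_rot: [[0.965, 0.262, 0.005], [0.262, -0.965, -0.0], [0.004, 0.002, -1.0]]
ft_force: [0.4, 0.4, -2.0]
grip_width: 0.0556
grasp_force: 20.0
```

```bash
python3 -c "
from seg import *
s=arm.state();p=s['tool_pos'];R=s['ee_rot'];print(p,s['grip_width'],s['grasp_force'],s['ft_force'])
print('off',R.T@(np.array([.506,.297,.17])-p))
"
```

```text
[0.60444043 0.02232569 0.17685114] 0.05564206036538339 19.999673401471227 [ 0.40132195  0.36167045 -2.03338495]
off [-0.02307329 -0.29088125  0.00625767]
```

{"fn": "drive_tool", "kwargs": {"offset": [[-0.001, -0.016, 0], [-0.0026, -0.032, 0], [-0.0026, -0.032, 0], [-0.0026, -0.032, 0], [-0.0026, -0.032, 0]], "rot": [[0, 0, 0], [0, 0, 0], [0, 0, 0], [0, 0, 0], [0, 0, 0]], "gripper": [0.045, 0.045, 0.045, 0.045, 0.045]}}

```text
time_s: 27.75
tool_pos: [0.5519, 0.1603, 0.1705]
ee_rot: [[0.965, 0.262, -0.004], [0.262, -0.965, 0.0], [-0.004, -0.001, -1.0]]
ft_force: [0.4, -0.0, -2.7]
grip_width: 0.0554
grasp_force: 20.0
```

{"fn": "drive_tool", "kwargs": {"offset": [[-0.0026, -0.032, 0], [-0.0026, -0.032, 0], [-0.0026, -0.032, 0], [-0.0026, -0.032, 0], [-0.001, -0.018, 0]], "rot": [[0, 0, 0], [0, 0, 0], [0, 0, 0], [0, 0, 0], [0, 0, 0]], "gripper": [0.045, 0.045, 0.045, 0.045, 0.045]}}

```text
time_s: 28.25
tool_pos: [0.5018, 0.2989, 0.1705]
ee_rot: [[0.965, 0.264, -0.005], [0.264, -0.965, -0.0], [-0.005, -0.001, -1.0]]
ft_force: [-0.2, -0.9, -1.6]
grip_width: 0.0556
grasp_force: 20.0
```

{"fn": "drive_tool", "kwargs": {"offset": [[0, 0, 0], [0, 0, 0], [0, 0, 0], [0, 0, 0], [0, 0, 0]], "rot": [[0, 0, 0], [0, 0, 0], [0, 0, 0], [0, 0, 0], [0, 0, 0]], "gripper": [0.045, 0.045, 0.045, 0.045, 0.045]}}

```text
time_s: 28.75
tool_pos: [0.5056, 0.2954, 0.1725]
ee_rot: [[0.965, 0.26, -0.0], [0.26, -0.965, -0.0], [-0.0, 0.0, -1.0]]
ft_force: [0.1, -0.3, -1.5]
grip_width: 0.0555
grasp_force: 20.0
```

```bash
python3 -c "
from seg import *
d=cam('wrist');cv2.imwrite('pics/w6.png',d['bgr'])
s=arm.state();p=s['tool_pos'];R=s['ee_rot'];print(p)
print('pan at',proj(d,(.5046,.2952,.042)),[np.round(proj(d,(.5046+.06*np.cos(a),.2952+.06*np.sin(a),.042))).tolist() for a in np.radians([15,60,105,-30,-75])])
print('off',R.T@(np.array([.506,.297,.0655])-p))
"
```

```text
[0.50562469 0.29546336 0.17261848]
pan at (np.float64(322.265024472597), np.float64(229.87214148473845)) [[322.0, 162.0], [273.0, 183.0], [256.0, 230.0], [372.0, 183.0], [389.0, 230.0]]
off [ 0.00077097 -0.00138801  0.1071184 ]
```

View pics/w6.png

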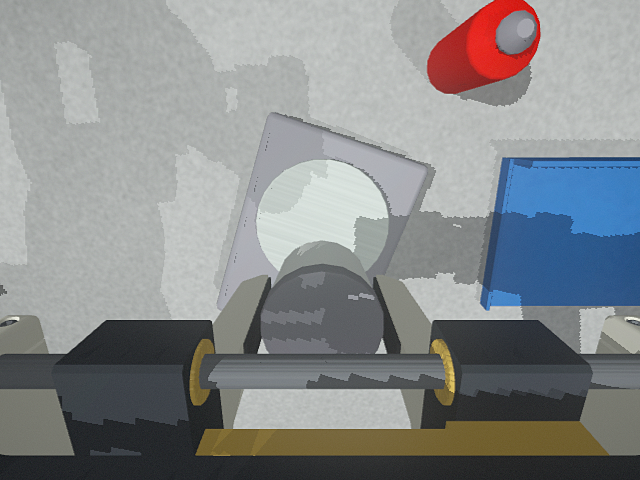

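The pan spans columns 256–389 with its top edge at row 160, which puts its centre under the tub to within about 1 mm. Lowering.

{"fn": "drive_tool", "kwargs": {"offset": [[0, 0, 0.01], [0, 0, 0.025], [0, 0, 0.025], [0, 0, 0.02], [0, 0, 0.014]], "rot": [[0, 0, 0], [0, 0, 0], [0, 0, 0], [0, 0, 0], [0, 0, 0]], "gripper": [0.045, 0.045, 0.045, 0.045, 0.045]}}

```text
time_s: 29.3
tool_pos: [0.5044, 0.2956, 0.0765]
ee_rot: [[0.965, 0.261, -0.002], [0.261, -0.965, -0.001], [-0.003, 0.0, -1.0]]
ft_force: [0.2, -0.2, -2.5]
grip_width: 0.0559
grasp_force: 20.0
```

{"fn": "drive_tool", "kwargs": {"offset": [[0, 0, 0.005], [0, 0, 0.003], [0, 0, 0.003], [0, 0, 0.002], [0, 0, 0]], "rot": [[0, 0, 0], [0, 0, 0], [0, 0, 0], [0, 0, 0], [0, 0, 0]], "gripper": [0.045, 0.045, 0.045, 0.045, 0.045]}}

```text
time_s: 29.8
tool_pos: [0.5056, 0.2963, 0.0661]
ee_rot: [[0.965, 0.262, 0.001], [0.262, -0.965, 0.0], [0.001, -0.0, -1.0]]
ft_force: [-0.4, -0.1, -1.7]
grip_width: 0.0555
grasp_force: 20.0
```

{"fn": "drive_tool", "kwargs": {"offset": [[0, 0, 0], [0, 0, 0], [0, 0, 0], [0, 0, 0], [0, 0, 0]], "rot": [[0, 0, 0], [0, 0, 0], [0, 0, 0], [0, 0, 0], [0, 0, 0]], "gripper": [0.045, 0.045, 0.045, 0.045, 0.045]}}

```text
time_s: 30.3
tool_pos: [0.5053, 0.2962, 0.0657]
ee_rot: [[0.965, 0.262, 0.0], [0.262, -0.965, 0.0], [0.0, -0.0, -1.0]]
ft_force: [-0.1, -0.3, -2.4]
grip_width: 0.0553
grasp_force: 20.0
```

Not yet in contact. I'll lower a little more.

{"fn": "drive_tool", "kwargs": {"offset": [[0, 0, 0.0005], [0, 0, 0.0005], [0, 0, 0.0005], [0, 0, 0], [0, 0, 0]], "rot": [[0, 0, 0], [0, 0, 0], [0, 0, 0], [0, 0, 0], [0, 0, 0]], "gripper": [0.045, 0.045, 0.045, 0.045, 0.045]}}

```text
time_s: 30.8
tool_pos: [0.5054, 0.2962, 0.0655]
ee_rot: [[0.965, 0.262, 0.001], [0.262, -0.965, 0.0], [0.001, 0.0, -1.0]]
ft_force: [-3.3, -1.6, 7.9]
grip_width: 0.0551
grasp_force: 20.0
```

{"fn": "drive_tool", "kwargs": {"offset": [[0, 0, 0], [0, 0, 0], [0, 0, 0], [0, 0, 0], [0, 0, 0]], "rot": [[0, 0, 0], [0, 0, 0], [0, 0, 0], [0, 0, 0], [0, 0, 0]], "gripper": [0.05, 0.058, 0.065, 0.075, 0.075]}}

```text
time_s: 31.3
tool_pos: [0.5054, 0.2962, 0.064]
ee_rot: [[0.965, 0.262, -0.0], [0.262, -0.965, -0.0], [-0.0, 0.0, -1.0]]
ft_force: [-0.1, 0.0, -0.7]
grip_width: 0.0735
grasp_force: 0.0
```

{"fn": "drive_tool", "kwargs": {"offset": [[0, 0, 0], [0, 0, -0.01], [0, 0, -0.025], [0, 0, -0.03], [0, 0, -0.03]], "rot": [[0, 0, 0], [0, 0, 0], [0, 0, 0], [0, 0, 0], [0, 0, 0]], "gripper": [0.075, 0.075, 0.075, 0.075, 0.075]}}

```text
time_s: 31.8
tool_pos: [0.5052, 0.2961, 0.1607]
ee_rot: [[0.965, 0.262, -0.0], [0.262, -0.965, -0.0], [-0.0, -0.0, -1.0]]
ft_force: [0.0, 0.6, 0.4]
grip_width: 0.075
grasp_force: 0.0
```

{"fn": "drive_tool", "kwargs": {"offset": [[0, 0, -0.02], [0, 0, 0], [0, 0, 0], [0, 0, 0], [0, 0, 0]], "rot": [[0, 0, 0], [0, 0, 0], [0, 0, 0], [0, 0, 0], [0, 0, 0]], "gripper": [0.075, 0.075, 0.075, 0.075, 0.075]}}

```text
time_s: 32.3
tool_pos: [0.5045, 0.2958, 0.1777]
ee_rot: [[0.965, 0.262, -0.003], [0.262, -0.965, -0.001], [-0.003, 0.0, -1.0]]
ft_force: [0.7, 0.5, -0.5]
grip_width: 0.0751
grasp_force: 0.0
```

```bash
python3 -c "
from seg import *
d=cam('wrist');cv2.imwrite('pics/w7.png',d['bgr'])
s=arm.state();p=s['tool_pos'];R=s['ee_rot'];print(p)
u,v=np.round(proj(d,(.5055,.296,.092))).astype(int);print(u,v);circ(d,like(d,u,v,20),.092,'tub')
print('pan edges',[np.round(proj(d,(.506+.06*np.cos(a),.2957+.06*np.sin(a),.042))).tolist() for a in np.radians([15,105,-75])])
"
```

```text
[0.50466452 0.29585444 0.17777508]
323 243
tub ell [505.1 302.7] [45.6 56.6] minc 506.6 298.1 31.6
pan edges [[323.0, 158.0], [257.0, 225.0], [389.0, 226.0]]
```

View pics/w7.png

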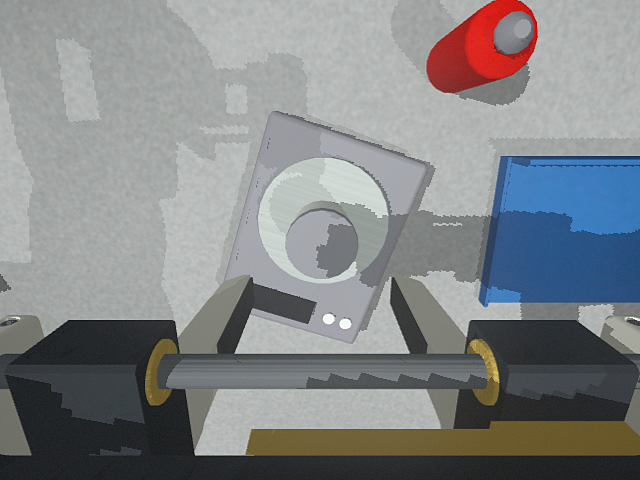

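The tub sits centred on the pan: its lid is at (322,244) and the pan spans columns 258–389. Now back to the tray for the bottle.

```bash
python3 -c "
from h import *
plan([((.5869,-.3201,.18),101,20)])
"
```

```text
0 [-0.0022, 0.0162, -0.0] [-0.0, 0.0001, -0.0394]
1 [-0.0055, 0.0322, -0.0001] [-0.0001, 0.0001, -0.0788]
2 [-0.0081, 0.0317, -0.0001] [-0.0001, 0.0001, -0.0788]
3 [-0.0106, 0.031, -0.0001] [-0.0001, 0.0001, -0.0788]
4 [-0.013, 0.03, -0.0001] [-0.0001, 0.0001, -0.0788]
5 [-0.0153, 0.0289, -0.0001] [-0.0001, 0.0001, -0.0788]
6 [-0.0175, 0.0276, -0.0001] [-0.0001, 0.0001, -0.0788]
7 [-0.0196, 0.0262, -0.0001] [-0.0001, 0.0001, -0.0788]
8 [-0.0217, 0.0245, -0.0001] [-0.0001, 0.0001, -0.0788]
9 [-0.0235, 0.0228, -0.0001] [-0.0001, 0.0001, -0.0788]
10 [-0.0252, 0.0208, -0.0001] [-0.0001, 0.0001, -0.0788]
11 [-0.0268, 0.0188, -0.0001] [-0.0001, 0.0001, -0.0788]
12 [-0.0281, 0.0166, -0.0001] [-0.0001, 0.0001, -0.0788]
13 [-0.0294, 0.0143, -0.0001] [-0.0001, 0.0001, -0.0788]
14 [-0.0305, 0.012, -0.0] [-0.0001, 0.0001, -0.0788]
15 [-0.0312, 0.0095, -0.0001] [-0.0001, 0.0001, -0.0788]
16 [-0.032, 0.0071, -0.0001] [-0.0001, 0.0001, -0.0788]
17 [-0.0324, 0.0045, -0.0001] [-0.0001, 0.0001, -0.0788]
18 [-0.0326, 0.002, -0.0001] [-0.0001, 0.0001, -0.0788]
19 [-0.0164, -0.0004, -0.0001] [-0.0, 0.0001, -0.0394]
```

{"fn": "drive_tool", "kwargs": {"offset": [[-0.0022, 0.0162, 0], [-0.0055, 0.0322, 0], [-0.0081, 0.0317, 0], [-0.0106, 0.031, 0], [-0.013, 0.03, 0]], "rot": [[0, 0, -0.0394], [0, 0, -0.0788], [0, 0, -0.0788], [0, 0, -0.0788], [0, 0, -0.0788]], "gripper": [0.07, 0.07, 0.07, 0.07, 0.07]}}

```text
time_s: 32.85
tool_pos: [0.5244, 0.1491, 0.1784]
ee_rot: [[0.812, 0.583, -0.001], [0.583, -0.812, -0.0], [-0.001, -0.001, -1.0]]
ft_force: [1.0, 0.6, -0.4]
grip_width: 0.0703
grasp_force: 0.0
```

{"fn": "drive_tool", "kwargs": {"offset": [[-0.0153, 0.0289, 0], [-0.0175, 0.0276, 0], [-0.0196, 0.0262, 0], [-0.0217, 0.0245, 0], [-0.0235, 0.0228, 0]], "rot": [[0, 0, -0.0788], [0, 0, -0.0788], [0, 0, -0.0788], [0, 0, -0.0788], [0, 0, -0.0788]], "gripper": [0.07, 0.07, 0.07, 0.07, 0.07]}}

```text
time_s: 33.35
tool_pos: [0.5462, -0.0132, 0.1784]
ee_rot: [[0.526, 0.85, -0.001], [0.85, -0.526, 0.0], [-0.0, -0.001, -1.0]]
ft_force: [-0.2, -0.2, -0.8]
grip_width: 0.0699
grasp_force: 0.0
```

{"fn": "drive_tool", "kwargs": {"offset": [[-0.0252, 0.0208, 0], [-0.0268, 0.0188, 0], [-0.0281, 0.0166, 0], [-0.0294, 0.0143, 0], [-0.0305, 0.012, 0]], "rot": [[0, 0, -0.0788], [0, 0, -0.0788], [0, 0, -0.0788], [0, 0, -0.0788], [0, 0, -0.0788]], "gripper": [0.07, 0.07, 0.07, 0.07, 0.07]}}

```text
time_s: 33.85
tool_pos: [0.5678, -0.1752, 0.1783]
ee_rot: [[0.16, 0.987, -0.001], [0.987, -0.16, 0.001], [0.001, -0.001, -1.0]]
ft_force: [0.6, -0.1, 0.3]
grip_width: 0.0699
grasp_force: 0.0
```

{"fn": "drive_tool", "kwargs": {"offset": [[-0.0312, 0.0095, 0], [-0.032, 0.0071, 0], [-0.0324, 0.0045, 0], [-0.0326, 0.002, 0], [-0.0164, 0, 0]], "rot": [[0, 0, -0.0788], [0, 0, -0.0788], [0, 0, -0.0788], [0, 0, -0.0788], [0, 0, -0.0394]], "gripper": [0.07, 0.07, 0.07, 0.07, 0.07]}}

```text
time_s: 34.35
tool_pos: [0.5876, -0.3226, 0.1778]
ee_rot: [[-0.191, 0.982, -0.001], [0.982, 0.191, 0.0], [0.0, -0.001, -1.0]]
ft_force: [0.3, 0.4, 0.8]
grip_width: 0.07
grasp_force: 0.0
```

{"fn": "drive_tool", "kwargs": {"offset": [[0, 0, 0], [0, 0, 0], [0, 0, 0], [0, 0, 0], [0, 0, 0]], "rot": [[0, 0, 0], [0, 0, 0], [0, 0, 0], [0, 0, 0], [0, 0, 0]], "gripper": [0.07, 0.07, 0.07, 0.07, 0.07]}}

```text
time_s: 34.85
tool_pos: [0.5882, -0.3187, 0.1795]
ee_rot: [[-0.191, 0.982, 0.0], [0.982, 0.191, -0.0], [-0.0, 0.0, -1.0]]
ft_force: [0.4, -0.4, 0.0]
grip_width: 0.0699
grasp_force: 0.0
```

```bash
python3 -c "
from h import *
s=arm.state();p=s['tool_pos'];R=s['ee_rot'];print(p,np.degrees(np.arctan2(R[1,0],R[0,0])),R[2])
print('off',R.T@(np.array([.5869,-.3201,.0765])-p))
"
```

```text
[ 0.5881569  -0.31870398  0.17946307] 101.00794218572578 [-7.02633852e-05  2.08685806e-04 -9.99999976e-01]
off [-0.0011231  -0.00152183  0.10296283]
```

{"fn": "drive_tool", "kwargs": {"offset": [[-0.001, -0.0015, 0.013], [0, 0, 0.025], [0, 0, 0.025], [0, 0, 0.025], [0, 0, 0.015]], "rot": [[0, 0, 0], [0, 0, 0], [0, 0, 0], [0, 0, 0], [0, 0, 0]], "gripper": [0.07, 0.07, 0.07, 0.07, 0.07]}}

```text
time_s: 35.35
tool_pos: [0.5854, -0.3199, 0.0731]
ee_rot: [[-0.19, 0.982, -0.003], [0.982, 0.19, 0.002], [0.003, -0.002, -1.0]]
ft_force: [-0.0, 0.8, -1.3]
grip_width: 0.0699
grasp_force: 0.0
```

{"fn": "drive_tool", "kwargs": {"offset": [[0, 0, 0], [0, 0, 0], [0, 0, 0], [0, 0, 0], [0, 0, 0]], "rot": [[0, 0, 0], [0, 0, 0], [0, 0, 0], [0, 0, 0], [0, 0, 0]], "gripper": [0.07, 0.07, 0.06, 0.05, 0.045]}}

```text
time_s: 35.85
tool_pos: [0.5872, -0.3214, 0.0773]
ee_rot: [[-0.19, 0.982, 0.002], [0.982, 0.19, -0.001], [-0.002, 0.001, -1.0]]
ft_force: [0.3, 0.2, 0.3]
grip_width: 0.0503
grasp_force: 0.0
```

{"fn": "drive_tool", "kwargs": {"offset": [[0, 0, 0], [0, 0, 0], [0, 0, 0], [0, 0, 0], [0, 0, 0]], "rot": [[0, 0, 0], [0, 0, 0], [0, 0, 0], [0, 0, 0], [0, 0, 0]], "gripper": [0.04, 0.04, 0.04, 0.04, 0.04]}}

```text
time_s: 36.35
tool_pos: [0.5871, -0.3214, 0.0771]
ee_rot: [[-0.19, 0.982, 0.001], [0.982, 0.19, -0.001], [-0.001, 0.001, -1.0]]
ft_force: [-1.8, 0.3, 5.2]
grip_width: 0.0476
grasp_force: 20.0
```

```bash
python3 -c "
from h import *
s=arm.state();p=s['tool_pos'];R=s['ee_rot'];print(p,s['ft_force'],s['grip_width'],s['grasp_force'])
print('off',down(np.radians(101)).T@(np.array([.5621,.0785,.21])-p))
"
```

```text
[ 0.58706238 -0.32141354  0.07710239] [-1.79044142  0.26624331  5.21414676] 0.04759729743035373 20.001686713658273
off [ 0.39732905  0.05180335 -0.13289761]
```

{"fn": "drive_tool", "kwargs": {"offset": [[0, 0, -0.016], [0, 0, -0.034], [0, 0, -0.034], [0, 0, -0.034], [0, 0, -0.015]], "rot": [[0, 0, 0], [0, 0, 0], [0, 0, 0], [0, 0, 0], [0, 0, 0]], "gripper": [0.04, 0.04, 0.04, 0.04, 0.04]}}

```text
time_s: 36.85
tool_pos: [0.5875, -0.3215, 0.2122]
ee_rot: [[-0.19, 0.982, 0.003], [0.982, 0.19, -0.002], [-0.003, 0.003, -1.0]]
ft_force: [-0.0, -0.6, -1.6]
grip_width: 0.0471
grasp_force: 20.0
```

{"fn": "drive_tool", "kwargs": {"offset": [[0.022, 0.003, 0], [0.044, 0.0057, 0], [0.044, 0.0057, 0], [0.044, 0.0057, 0], [0.044, 0.0057, 0]], "rot": [[0, 0, 0], [0, 0, 0], [0, 0, 0], [0, 0, 0], [0, 0, 0]], "gripper": [0.04, 0.04, 0.04, 0.04, 0.04]}}

```text
time_s: 37.35
tool_pos: [0.5735, -0.1199, 0.2081]
ee_rot: [[-0.19, 0.982, -0.002], [0.982, 0.19, 0.001], [0.001, -0.002, -1.0]]
ft_force: [0.2, 0.3, -1.0]
grip_width: 0.0475
grasp_force: 20.0
```

{"fn": "drive_tool", "kwargs": {"offset": [[0.044, 0.0057, 0], [0.044, 0.0057, 0], [0.044, 0.0057, 0], [0.044, 0.0057, 0], [0.022, 0.003, 0]], "rot": [[0, 0, 0], [0, 0, 0], [0, 0, 0], [0, 0, 0], [0, 0, 0]], "gripper": [0.04, 0.04, 0.04, 0.04, 0.04]}}

```text
time_s: 37.85
tool_pos: [0.5606, 0.0813, 0.2083]
ee_rot: [[-0.193, 0.981, -0.002], [0.981, 0.193, 0.002], [0.002, -0.002, -1.0]]
ft_force: [0.4, -1.0, -2.8]
grip_width: 0.0473
grasp_force: 20.0
```

{"fn": "drive_tool", "kwargs": {"offset": [[0, 0, 0.01], [0, 0, 0.025], [0, 0, 0.03], [0, 0, 0.03], [0, 0, 0.02]], "rot": [[0, 0, 0], [0, 0, 0], [0, 0, 0], [0, 0, 0], [0, 0, 0]], "gripper": [0.04, 0.04, 0.04, 0.04, 0.04]}}

```text
time_s: 38.35
tool_pos: [0.5603, 0.0766, 0.0909]
ee_rot: [[-0.189, 0.982, -0.004], [0.982, 0.189, -0.0], [0.001, -0.004, -1.0]]
ft_force: [-0.3, -0.5, -1.9]
grip_width: 0.0475
grasp_force: 20.0
```

{"fn": "drive_tool", "kwargs": {"offset": [[0, 0, 0.003], [0, 0, 0], [0, 0, 0], [0, 0, 0], [0, 0, 0]], "rot": [[0, 0, 0], [0, 0, 0], [0, 0, 0], [0, 0, 0], [0, 0, 0]], "gripper": [0.04, 0.04, 0.04, 0.04, 0.04]}}

```text
time_s: 38.85
tool_pos: [0.5629, 0.0775, 0.0923]
ee_rot: [[-0.19, 0.982, 0.002], [0.982, 0.19, -0.0], [-0.001, 0.002, -1.0]]
ft_force: [-1.1, -1.1, -2.7]
grip_width: 0.0474
grasp_force: 20.0
```

```bash
python3 -c "
from h import *
s=arm.state();p=s['tool_pos'];R=s['ee_rot'];print(p,s['ft_force'],s['grip_width'],s['grasp_force'])
print('off',R.T@(np.array([.5623,.0772,.0788])-p))
"
```

```text
[0.56286006 0.07745172 0.09232478] [-1.10302515 -1.09088017 -2.74018694] 0.04738115562196699 19.994381673750468
off [-0.00013283 -0.00062645  0.01352356]
```

{"fn": "drive_tool", "kwargs": {"offset": [[0, -0.0006, 0.005], [0, 0, 0.005], [0, 0, 0.003], [0, 0, 0.0005], [0, 0, 0]], "rot": [[0, 0, 0], [0, 0, 0], [0, 0, 0], [0, 0, 0], [0, 0, 0]], "gripper": [0.04, 0.04, 0.04, 0.04, 0.04]}}

```text
time_s: 39.35
tool_pos: [0.5611, 0.0774, 0.079]
ee_rot: [[-0.19, 0.982, -0.0], [0.982, 0.19, -0.0], [-0.0, -0.0, -1.0]]
ft_force: [-5.7, 0.0, 11.1]
grip_width: 0.0476
grasp_force: 20.0
```

{"fn": "drive_tool", "kwargs": {"offset": [[0, 0, 0], [0, 0, 0], [0, 0, 0], [0, 0, 0], [0, 0, 0]], "rot": [[0, 0, 0], [0, 0, 0], [0, 0, 0], [0, 0, 0], [0, 0, 0]], "gripper": [0.04, 0.04, 0.05, 0.06, 0.065]}}

```text
time_s: 39.85
tool_pos: [0.5617, 0.0775, 0.0775]
ee_rot: [[-0.19, 0.982, 0.0], [0.982, 0.19, 0.0], [-0.0, 0.0, -1.0]]
ft_force: [-0.2, 0.1, -0.2]
grip_width: 0.0613
grasp_force: 0.0
```

```bash
python3 -c "
from h import *
s=arm.state();p=s['tool_pos'];R=s['ee_rot'];print(p,s['ft_force'],s['grip_width'],s['grasp_force'])
plan([((p[0],p[1],.18),101,5),((.3966,-.3207,.18),101,12)])
"
```

```text
[0.5616901  0.07747184 0.07754783] [-0.16445257  0.06102672 -0.22188144] 0.061255741659429645 0.0
0 [-0.0, 0.0, -0.0128] [0.0, 0.0, -0.0001]
1 [-0.0, 0.0, -0.0256] [0.0001, 0.0, -0.0002]
2 [-0.0, 0.0, -0.0256] [0.0001, 0.0, -0.0002]
3 [-0.0, 0.0, -0.0256] [0.0001, 0.0, -0.0002]
4 [-0.0, 0.0, -0.0129] [0.0, 0.0, -0.0001]
5 [-0.0163, -0.0108, 0.0] [0.0, 0.0, 0.0]
6 [-0.0327, -0.0217, 0.0] [0.0, 0.0, 0.0]
7 [-0.0327, -0.0216, 0.0] [0.0, 0.0, 0.0]
8 [-0.0326, -0.0216, 0.0] [0.0, 0.0, 0.0]
9 [-0.0327, -0.0217, 0.0] [0.0, 0.0, 0.0]
10 [-0.0327, -0.0216, 0.0] [0.0, 0.0, 0.0]
11 [-0.0326, -0.0217, 0.0] [0.0, 0.0, 0.0]
12 [-0.0327, -0.0216, 0.0] [0.0, 0.0, 0.0]
13 [-0.0327, -0.0216, 0.0] [0.0, 0.0, 0.0]
14 [-0.0326, -0.0217, 0.0001] [0.0, 0.0, 0.0]
15 [-0.0327, -0.0216, -0.0] [0.0, 0.0, 0.0]
16 [-0.0163, -0.0108, -0.0] [0.0, 0.0, 0.0]
```

{"fn": "drive_tool", "kwargs": {"offset": [[0, 0, -0.013], [0, 0, -0.026], [0, 0, -0.026], [0, 0, -0.025], [0, 0, -0.013]], "rot": [[0, 0, 0], [0, 0, 0], [0, 0, 0], [0, 0, 0], [0, 0, 0]], "gripper": [0.07, 0.07, 0.07, 0.07, 0.07]}}

```text
time_s: 40.35
tool_pos: [0.5628, 0.0774, 0.1838]
ee_rot: [[-0.19, 0.982, 0.004], [0.982, 0.19, -0.0], [-0.001, 0.004, -1.0]]
ft_force: [0.6, 0.1, -0.5]
grip_width: 0.0699
grasp_force: 0.0
```

{"fn": "drive_tool", "kwargs": {"offset": [[-0.0163, -0.0108, 0], [-0.0327, -0.0216, 0], [-0.0327, -0.0217, 0], [-0.0327, -0.0216, 0], [-0.0327, -0.0217, 0]], "rot": [[0, 0, 0], [0, 0, 0], [0, 0, 0], [0, 0, 0], [0, 0, 0]], "gripper": [0.07, 0.07, 0.07, 0.07, 0.07]}}

```text
time_s: 40.85
tool_pos: [0.493, -0.0866, 0.1807]
ee_rot: [[-0.191, 0.982, -0.0], [0.982, 0.191, 0.0], [0.0, -0.0, -1.0]]
ft_force: [0.3, -0.5, -1.2]
grip_width: 0.0699
grasp_force: 0.0
```

{"fn": "drive_tool", "kwargs": {"offset": [[-0.0327, -0.0216, 0], [-0.0326, -0.0217, 0], [-0.0327, -0.0216, 0], [-0.0327, -0.0217, 0], [-0.0326, -0.0216, 0]], "rot": [[0, 0, 0], [0, 0, 0], [0, 0, 0], [0, 0, 0], [0, 0, 0]], "gripper": [0.07, 0.07, 0.07, 0.07, 0.07]}}

```text
time_s: 41.35
tool_pos: [0.4177, -0.2677, 0.1808]
ee_rot: [[-0.19, 0.982, 0.0], [0.982, 0.19, 0.0], [0.0, 0.0, -1.0]]
ft_force: [0.5, -0.0, -0.5]
grip_width: 0.0703
grasp_force: 0.0
```

{"fn": "drive_tool", "kwargs": {"offset": [[-0.0326, -0.0216, 0], [-0.0163, -0.0108, 0], [0, 0, 0], [0, 0, 0], [0, 0, 0]], "rot": [[0, 0, 0], [0, 0, 0], [0, 0, 0], [0, 0, 0], [0, 0, 0]], "gripper": [0.07, 0.07, 0.07, 0.07, 0.07]}}

```text
time_s: 41.85
tool_pos: [0.3964, -0.3194, 0.1806]
ee_rot: [[-0.191, 0.982, -0.0], [0.982, 0.191, 0.001], [0.001, 0.0, -1.0]]
ft_force: [-0.4, 0.4, -0.1]
grip_width: 0.0701
grasp_force: 0.0
```

{"fn": "drive_tool", "kwargs": {"offset": [[0, 0, 0], [0, 0, 0], [0, 0, 0], [0, 0, 0], [0, 0, 0]], "rot": [[0, 0, 0], [0, 0, 0], [0, 0, 0], [0, 0, 0], [0, 0, 0]], "gripper": [0.07, 0.07, 0.07, 0.07, 0.07]}}

```text
time_s: 42.35
tool_pos: [0.3962, -0.3204, 0.1807]
ee_rot: [[-0.19, 0.982, 0.0], [0.982, 0.19, -0.0], [-0.0, 0.0, -1.0]]
ft_force: [-0.5, 0.4, -0.1]
grip_width: 0.0699
grasp_force: 0.0
```

```bash
python3 -c "
from h import *
s=arm.state();p=s['tool_pos'];R=s['ee_rot'];print(p,R[0])
print('off',R.T@(np.array([.3966,-.3207,.0775])-p))
"
```

```text
[ 0.39623532 -0.32037839  0.18067909] [-1.90344973e-01  9.81717266e-01  2.60227802e-05]
off [-0.00038385  0.00029431  0.10317911]
```

{"fn": "drive_tool", "kwargs": {"offset": [[0, 0, 0.013], [0, 0, 0.025], [0, 0, 0.025], [0, 0, 0.025], [0, 0, 0.015]], "rot": [[0, 0, 0], [0, 0, 0], [0, 0, 0], [0, 0, 0], [0, 0, 0]], "gripper": [0.07, 0.07, 0.07, 0.07, 0.07]}}

```text
time_s: 42.85
tool_pos: [0.3955, -0.3198, 0.0759]
ee_rot: [[-0.19, 0.982, -0.001], [0.982, 0.19, 0.002], [0.002, -0.001, -1.0]]
ft_force: [-0.0, -0.2, 0.3]
grip_width: 0.0704
grasp_force: 0.0
```

{"fn": "drive_tool", "kwargs": {"offset": [[0, 0, 0], [0, 0, 0], [0, 0, 0], [0, 0, 0], [0, 0, 0]], "rot": [[0, 0, 0], [0, 0, 0], [0, 0, 0], [0, 0, 0], [0, 0, 0]], "gripper": [0.07, 0.07, 0.06, 0.052, 0.045]}}

```text
time_s: 43.35
tool_pos: [0.3965, -0.321, 0.0785]
ee_rot: [[-0.19, 0.982, 0.001], [0.982, 0.19, -0.001], [-0.001, 0.001, -1.0]]
ft_force: [-0.5, 1.0, 0.2]
grip_width: 0.0504
grasp_force: 0.0
```

{"fn": "drive_tool", "kwargs": {"offset": [[0, 0, 0], [0, 0, 0], [0, 0, 0], [0, 0, 0], [0, 0, 0]], "rot": [[0, 0, 0], [0, 0, 0], [0, 0, 0], [0, 0, 0], [0, 0, 0]], "gripper": [0.04, 0.04, 0.04, 0.04, 0.04]}}

```text
time_s: 43.85
tool_pos: [0.3964, -0.321, 0.0784]
ee_rot: [[-0.19, 0.982, 0.001], [0.982, 0.19, -0.001], [-0.001, 0.001, -1.0]]
ft_force: [-1.4, -0.1, 6.6]
grip_width: 0.0484
grasp_force: 20.0
```

```bash
python3 -c "
from h import *
s=arm.state();p=s['tool_pos'];R=s['ee_rot'];print(p,s['ft_force'],s['grip_width'],s['grasp_force'])
x=R[:,0];d=x@(np.array([.3966,-.3207,0.0766])-p);print('lat',d)
print('off',R.T@(np.array([.5978,-.0431,.21])-p)-[d,0,0], 'target',np.array([.5978,-.0431,.0796])-d*x)
"
```

```text
[ 0.39640682 -0.32102451  0.07837654] [-1.43972894 -0.1326922   6.55660502] 0.0483607576493681 20.00052899122238
lat 0.0002842160396753473
off [ 0.23411705  0.25062062 -0.13180033] target [ 0.59785403 -0.04337903  0.07960037]
```

{"fn": "drive_tool", "kwargs": {"offset": [[0, 0, -0.016], [0, 0, -0.034], [0, 0, -0.034], [0, 0, -0.033], [0, 0, -0.015]], "rot": [[0, 0, 0], [0, 0, 0], [0, 0, 0], [0, 0, 0], [0, 0, 0]], "gripper": [0.04, 0.04, 0.04, 0.04, 0.04]}}

```text
time_s: 44.35
tool_pos: [0.3967, -0.3211, 0.2121]
ee_rot: [[-0.19, 0.982, 0.002], [0.982, 0.19, -0.002], [-0.003, 0.002, -1.0]]
ft_force: [-0.4, 0.2, -3.5]
grip_width: 0.0484
grasp_force: 20.0
```

{"fn": "drive_tool", "kwargs": {"offset": [[0.013, 0.014, 0], [0.026, 0.0278, 0], [0.026, 0.0278, 0], [0.026, 0.0278, 0], [0.026, 0.0278, 0]], "rot": [[0, 0, 0], [0, 0, 0], [0, 0, 0], [0, 0, 0], [0, 0, 0]], "gripper": [0.04, 0.04, 0.04, 0.04, 0.04]}}

```text
time_s: 44.85
tool_pos: [0.4969, -0.1802, 0.2087]
ee_rot: [[-0.19, 0.982, -0.002], [0.982, 0.19, 0.001], [0.001, -0.001, -1.0]]
ft_force: [1.5, 0.1, -2.3]
grip_width: 0.0487
grasp_force: 20.0
```

{"fn": "drive_tool", "kwargs": {"offset": [[0.026, 0.0278, 0], [0.026, 0.0278, 0], [0.026, 0.0278, 0], [0.026, 0.0278, 0], [0.013, 0.014, 0]], "rot": [[0, 0, 0], [0, 0, 0], [0, 0, 0], [0, 0, 0], [0, 0, 0]], "gripper": [0.04, 0.04, 0.04, 0.04, 0.04]}}

```text
time_s: 45.35
tool_pos: [0.5982, -0.04, 0.2083]
ee_rot: [[-0.192, 0.981, -0.002], [0.981, 0.192, 0.002], [0.002, -0.001, -1.0]]
ft_force: [-0.4, 0.4, -3.5]
grip_width: 0.0488
grasp_force: 20.0
```

{"fn": "drive_tool", "kwargs": {"offset": [[0, 0, 0.01], [0, 0, 0.025], [0, 0, 0.03], [0, 0, 0.03], [0, 0, 0.02]], "rot": [[0, 0, 0], [0, 0, 0], [0, 0, 0], [0, 0, 0], [0, 0, 0]], "gripper": [0.04, 0.04, 0.04, 0.04, 0.04]}}

```text
time_s: 45.85
tool_pos: [0.5948, -0.0436, 0.0911]
ee_rot: [[-0.189, 0.982, -0.005], [0.982, 0.189, 0.001], [0.002, -0.005, -1.0]]
ft_force: [0.7, 0.3, -3.0]
grip_width: 0.0489
grasp_force: 20.0
```

{"fn": "drive_tool", "kwargs": {"offset": [[0, 0, 0.003], [0, 0, 0], [0, 0, 0], [0, 0, 0], [0, 0, 0]], "rot": [[0, 0, 0], [0, 0, 0], [0, 0, 0], [0, 0, 0], [0, 0, 0]], "gripper": [0.04, 0.04, 0.04, 0.04, 0.04]}}

```text
time_s: 46.35
tool_pos: [0.5982, -0.0435, 0.0929]
ee_rot: [[-0.19, 0.982, 0.002], [0.982, 0.19, -0.001], [-0.001, 0.002, -1.0]]
ft_force: [-0.3, -0.7, -2.8]
grip_width: 0.0487
grasp_force: 20.0
```

```bash
python3 -c "
from h import *
s=arm.state();p=s['tool_pos'];R=s['ee_rot'];print(p,s['ft_force'],s['grip_width'],s['grasp_force'])
print('off',R.T@(np.array([.5978,-.0433,.0804])-p))
"
```

```text
[ 0.59819186 -0.04346839  0.09286432] [-0.32788536 -0.68002097 -2.80210114] 0.04868011741539067 19.999658167362213
off [ 0.00025215 -0.00037722  0.01246336]
```

{"fn": "drive_tool", "kwargs": {"offset": [[0, 0, 0.005], [0, 0, 0.005], [0, 0, 0.002], [0, 0, 0.0005], [0, 0, 0]], "rot": [[0, 0, 0], [0, 0, 0], [0, 0, 0], [0, 0, 0], [0, 0, 0]], "gripper": [0.04, 0.04, 0.04, 0.04, 0.04]}}

```text
time_s: 46.85
tool_pos: [0.5973, -0.0433, 0.0803]
ee_rot: [[-0.19, 0.982, -0.0], [0.982, 0.19, -0.0], [-0.0, -0.0, -1.0]]
ft_force: [-4.5, 0.8, 7.4]
grip_width: 0.0489
grasp_force: 20.0
```

{"fn": "drive_tool", "kwargs": {"offset": [[0, 0, 0], [0, 0, 0], [0, 0, 0], [0, 0, 0], [0, 0, 0]], "rot": [[0, 0, 0], [0, 0, 0], [0, 0, 0], [0, 0, 0], [0, 0, 0]], "gripper": [0.04, 0.04, 0.05, 0.06, 0.065]}}

```text
time_s: 47.35
tool_pos: [0.5978, -0.0432, 0.0791]
ee_rot: [[-0.19, 0.982, 0.001], [0.982, 0.19, -0.0], [-0.0, 0.0, -1.0]]
ft_force: [0.5, -0.2, 0.2]
grip_width: 0.0612
grasp_force: 0.0
```

```bash
python3 -c "
from h import *
s=arm.state();p=s['tool_pos'];R=s['ee_rot'];print(p,s['ft_force'],s['grip_width'],s['grasp_force'])
plan([((p[0],p[1],.18),101,5),((.4924,-.3204,.18),101,10)])
"
```

```text
[ 0.59776683 -0.04324232  0.07912013] [ 0.46647562 -0.19441184  0.22145354] 0.061203403894852425 0.0
0 [-0.0, 0.0, -0.0126] [0.0001, 0.0, -0.0001]
1 [-0.0, 0.0, -0.0252] [0.0001, 0.0, -0.0002]
2 [-0.0, 0.0, -0.0252] [0.0001, 0.0, -0.0002]
3 [-0.0, 0.0, -0.0253] [0.0001, 0.0, -0.0002]
4 [-0.0, 0.0, -0.0126] [0.0001, 0.0, -0.0001]
5 [-0.014, -0.0087, 0.0] [-0.0, 0.0, 0.0]
6 [-0.028, -0.0173, 0.0] [-0.0, 0.0, 0.0]
7 [-0.028, -0.0174, 0.0] [-0.0, 0.0, 0.0]
8 [-0.028, -0.0174, 0.0] [-0.0, 0.0, 0.0]
9 [-0.028, -0.0173, 0.0] [-0.0, 0.0, 0.0]
10 [-0.028, -0.0174, 0.0] [-0.0, 0.0, 0.0]
11 [-0.028, -0.0174, 0.0] [-0.0, 0.0, 0.0]
12 [-0.028, -0.0173, 0.0001] [-0.0, 0.0, 0.0]
13 [-0.028, -0.0174, -0.0] [-0.0, 0.0, 0.0]
14 [-0.014, -0.0087, -0.0] [-0.0, 0.0, 0.0]
```

{"fn": "drive_tool", "kwargs": {"offset": [[0, 0, -0.013], [0, 0, -0.025], [0, 0, -0.025], [0, 0, -0.025], [0, 0, -0.013]], "rot": [[0, 0, 0], [0, 0, 0], [0, 0, 0], [0, 0, 0], [0, 0, 0]], "gripper": [0.07, 0.07, 0.07, 0.07, 0.07]}}

```text
time_s: 47.85
tool_pos: [0.5988, -0.0435, 0.1835]
ee_rot: [[-0.19, 0.982, 0.004], [0.982, 0.19, -0.001], [-0.002, 0.004, -1.0]]
ft_force: [0.1, -1.1, 0.5]
grip_width: 0.07
grasp_force: 0.0
```

{"fn": "drive_tool", "kwargs": {"offset": [[-0.014, -0.0087, 0], [-0.028, -0.0173, 0], [-0.028, -0.0174, 0], [-0.028, -0.0174, 0], [-0.028, -0.0173, 0]], "rot": [[0, 0, 0], [0, 0, 0], [0, 0, 0], [0, 0, 0], [0, 0, 0]], "gripper": [0.07, 0.07, 0.07, 0.07, 0.07]}}

```text
time_s: 48.35
tool_pos: [0.5429, -0.1834, 0.1786]
ee_rot: [[-0.19, 0.982, -0.002], [0.982, 0.19, 0.001], [0.001, -0.002, -1.0]]
ft_force: [0.0, 0.1, -1.6]
grip_width: 0.0701
grasp_force: 0.0
```

{"fn": "drive_tool", "kwargs": {"offset": [[-0.028, -0.0174, 0], [-0.028, -0.0174, 0], [-0.028, -0.0173, 0], [-0.028, -0.0174, 0], [-0.014, -0.0087, 0]], "rot": [[0, 0, 0], [0, 0, 0], [0, 0, 0], [0, 0, 0], [0, 0, 0]], "gripper": [0.07, 0.07, 0.07, 0.07, 0.07]}}

```text
time_s: 48.85
tool_pos: [0.4896, -0.323, 0.1787]
ee_rot: [[-0.187, 0.982, -0.002], [0.982, 0.187, 0.001], [0.001, -0.002, -1.0]]
ft_force: [0.2, -0.2, 0.3]
grip_width: 0.0703
grasp_force: 0.0
```

{"fn": "drive_tool", "kwargs": {"offset": [[0, 0, 0], [0, 0, 0], [0, 0, 0], [0, 0, 0], [0, 0, 0]], "rot": [[0, 0, 0], [0, 0, 0], [0, 0, 0], [0, 0, 0], [0, 0, 0]], "gripper": [0.07, 0.07, 0.07, 0.07, 0.07]}}

```text
time_s: 49.35
tool_pos: [0.4925, -0.3192, 0.1803]
ee_rot: [[-0.192, 0.981, 0.0], [0.981, 0.192, 0.0], [-0.0, 0.0, -1.0]]
ft_force: [0.2, -0.2, -0.5]
grip_width: 0.0698
grasp_force: 0.0
```

```bash
python3 -c "
from h import *
s=arm.state();p=s['tool_pos'];R=s['ee_rot'];print(p,R[0])
print('off',R.T@(np.array([.4924,-.3204,.0765])-p))
"
```

```text
[ 0.49247549 -0.31922683  0.18026996] [-1.91697293e-01  9.81454083e-01  1.76632710e-04]
off [-0.00113612 -0.0003175   0.10376991]
```

{"fn": "drive_tool", "kwargs": {"offset": [[-0.0007, 0, 0.013], [0, 0, 0.025], [0, 0, 0.025], [0, 0, 0.025], [0, 0, 0.015]], "rot": [[0, 0, 0], [0, 0, 0], [0, 0, 0], [0, 0, 0], [0, 0, 0]], "gripper": [0.07, 0.07, 0.07, 0.07, 0.07]}}

```text
time_s: 49.85
tool_pos: [0.491, -0.3197, 0.0742]
ee_rot: [[-0.19, 0.982, -0.003], [0.982, 0.19, 0.002], [0.003, -0.002, -1.0]]
ft_force: [0.3, 0.0, -0.1]
grip_width: 0.0699
grasp_force: 0.0
```

{"fn": "drive_tool", "kwargs": {"offset": [[0, 0, 0], [0, 0, 0], [0, 0, 0], [0, 0, 0], [0, 0, 0]], "rot": [[0, 0, 0], [0, 0, 0], [0, 0, 0], [0, 0, 0], [0, 0, 0]], "gripper": [0.07, 0.07, 0.06, 0.05, 0.045]}}

```text
time_s: 50.35
tool_pos: [0.4925, -0.3214, 0.0781]
ee_rot: [[-0.19, 0.982, 0.001], [0.982, 0.19, -0.001], [-0.001, 0.001, -1.0]]
ft_force: [-0.1, 0.5, -0.2]
grip_width: 0.0502
grasp_force: 0.0
```

{"fn": "drive_tool", "kwargs": {"offset": [[0, 0, 0], [0, 0, 0], [0, 0, 0], [0, 0, 0], [0, 0, 0]], "rot": [[0, 0, 0], [0, 0, 0], [0, 0, 0], [0, 0, 0], [0, 0, 0]], "gripper": [0.038, 0.035, 0.035, 0.035, 0.035]}}

```text
time_s: 50.85
tool_pos: [0.4923, -0.3213, 0.0778]
ee_rot: [[-0.19, 0.982, 0.001], [0.982, 0.19, -0.001], [-0.001, 0.001, -1.0]]
ft_force: [-1.3, 0.6, 6.3]
grip_width: 0.044
grasp_force: 20.0
```

```bash
python3 -c "
from h import *
s=arm.state();p=s['tool_pos'];R=s['ee_rot'];print(p,s['ft_force'],s['grip_width'],s['grasp_force'],R[0])
x=R[:,0];d=x@(np.array([.4924,-.3204,0.0766])-p);print('lat',d)
T=np.array([.5454,.00895,.0783])-d*x;T[2]=.21;print('off',R.T@(T-p),T)
"
```

```text
[ 0.49231613 -0.32128829  0.07779605] [-1.30060424  0.55033798  6.29819224] 0.043960800576897635 19.99493032693863 [-1.90015263e-01  9.81780888e-01  6.98107941e-04]
lat 0.0008571922679620649
off [ 0.31316489  0.11493938 -0.13240841] [0.54556288 0.00810843 0.21      ]
```

{"fn": "drive_tool", "kwargs": {"offset": [[0, 0, -0.016], [0, 0, -0.034], [0, 0, -0.034], [0, 0, -0.033], [0, 0, -0.015]], "rot": [[0, 0, 0], [0, 0, 0], [0, 0, 0], [0, 0, 0], [0, 0, 0]], "gripper": [0.035, 0.035, 0.035, 0.035, 0.035]}}

```text
time_s: 51.35
tool_pos: [0.4926, -0.3215, 0.2115]
ee_rot: [[-0.19, 0.982, 0.002], [0.982, 0.19, -0.002], [-0.002, 0.002, -1.0]]
ft_force: [-0.6, -0.1, -2.9]
grip_width: 0.0438
grasp_force: 20.0
```

{"fn": "drive_tool", "kwargs": {"offset": [[0.0174, 0.0064, 0], [0.0348, 0.0128, 0], [0.0348, 0.0128, 0], [0.0348, 0.0127, 0], [0.0348, 0.0128, 0]], "rot": [[0, 0, 0], [0, 0, 0], [0, 0, 0], [0, 0, 0], [0, 0, 0]], "gripper": [0.035, 0.035, 0.035, 0.035, 0.035]}}

```text
time_s: 51.85
tool_pos: [0.5175, -0.1533, 0.207]
ee_rot: [[-0.19, 0.982, -0.004], [0.982, 0.19, 0.002], [0.003, -0.003, -1.0]]
ft_force: [0.4, -0.7, -2.3]
grip_width: 0.0438
grasp_force: 20.0
```

{"fn": "drive_tool", "kwargs": {"offset": [[0.0348, 0.0128, 0], [0.0348, 0.0127, 0], [0.0348, 0.0128, 0], [0.0348, 0.0127, 0], [0.0174, 0.0064, 0]], "rot": [[0, 0, 0], [0, 0, 0], [0, 0, 0], [0, 0, 0], [0, 0, 0]], "gripper": [0.035, 0.035, 0.035, 0.035, 0.035]}}

```text
time_s: 52.35
tool_pos: [0.5437, 0.0125, 0.207]
ee_rot: [[-0.192, 0.981, -0.004], [0.981, 0.192, 0.002], [0.003, -0.004, -1.0]]
ft_force: [0.2, 0.2, -3.6]
grip_width: 0.0441
grasp_force: 20.0
```

{"fn": "drive_tool", "kwargs": {"offset": [[0, 0, 0.01], [0, 0, 0.025], [0, 0, 0.03], [0, 0, 0.03], [0, 0, 0.02]], "rot": [[0, 0, 0], [0, 0, 0], [0, 0, 0], [0, 0, 0], [0, 0, 0]], "gripper": [0.035, 0.035, 0.035, 0.035, 0.035]}}

```text
time_s: 52.85
tool_pos: [0.5423, 0.0084, 0.0901]
ee_rot: [[-0.19, 0.982, -0.006], [0.982, 0.19, 0.001], [0.002, -0.006, -1.0]]
ft_force: [-0.1, -0.3, -4.2]
grip_width: 0.0439
grasp_force: 20.0
```

{"fn": "drive_tool", "kwargs": {"offset": [[0, 0, 0.003], [0, 0, 0], [0, 0, 0], [0, 0, 0], [0, 0, 0]], "rot": [[0, 0, 0], [0, 0, 0], [0, 0, 0], [0, 0, 0], [0, 0, 0]], "gripper": [0.035, 0.035, 0.035, 0.035, 0.035]}}

```text
time_s: 53.35
tool_pos: [0.546, 0.0082, 0.0922]
ee_rot: [[-0.19, 0.982, 0.002], [0.982, 0.19, -0.0], [-0.001, 0.002, -1.0]]
ft_force: [-0.3, 0.1, -3.3]
grip_width: 0.0438
grasp_force: 20.0
```

```bash
python3 -c "
from h import *
s=arm.state();p=s['tool_pos'];R=s['ee_rot'];print(p,s['ft_force'],s['grip_width'],s['grasp_force'])
print('off',R.T@(np.array([.5456,.0081,.0799])-p))
"
```

```text
[0.54603885 0.00815855 0.09224185] [-0.33320805  0.05335563 -3.25175754] 0.04379516051777914 19.994860589504242
off [ 3.56938915e-05 -4.65870140e-04  1.23409519e-02]
```

{"fn": "drive_tool", "kwargs": {"offset": [[0, -0.0003, 0.005], [0, 0, 0.005], [0, 0, 0.002], [0, 0, 0.0005], [0, 0, 0]], "rot": [[0, 0, 0], [0, 0, 0], [0, 0, 0], [0, 0, 0], [0, 0, 0]], "gripper": [0.035, 0.035, 0.035, 0.035, 0.035]}}

```text
time_s: 53.85
tool_pos: [0.5448, 0.0083, 0.0797]
ee_rot: [[-0.19, 0.982, -0.0], [0.982, 0.19, -0.0], [-0.0, -0.0, -1.0]]
ft_force: [-3.2, -0.4, 7.8]
grip_width: 0.0439
grasp_force: 20.0
```

{"fn": "drive_tool", "kwargs": {"offset": [[0, 0, 0], [0, 0, 0], [0, 0, 0], [0, 0, 0], [0, 0, 0]], "rot": [[0, 0, 0], [0, 0, 0], [0, 0, 0], [0, 0, 0], [0, 0, 0]], "gripper": [0.035, 0.04, 0.05, 0.06, 0.065]}}

```text
time_s: 54.35
tool_pos: [0.5453, 0.0082, 0.0787]
ee_rot: [[-0.19, 0.982, 0.0], [0.982, 0.19, -0.0], [-0.0, 0.0, -1.0]]
ft_force: [0.2, -0.7, -1.2]
grip_width: 0.061
grasp_force: 0.0
```

{"fn": "drive_tool", "kwargs": {"offset": [[0, 0, -0.01], [0, 0, -0.025], [0, 0, -0.03], [0, 0, -0.04], [0, 0, -0.045]], "rot": [[0, 0, 0], [0, 0, 0], [0, 0, 0], [0, 0, 0], [0, 0, 0]], "gripper": [0.065, 0.07, 0.07, 0.07, 0.07]}}

```text
time_s: 54.85
tool_pos: [0.5443, 0.0084, 0.2299]
ee_rot: [[-0.19, 0.982, -0.002], [0.982, 0.19, 0.0], [0.001, -0.002, -1.0]]
ft_force: [0.8, 0.3, 0.2]
grip_width: 0.0701
grasp_force: 0.0
```

```bash
python3 -c "
from h import *
s=arm.state();print(s['tool_pos'])
plan([((.5644,.0159,.2645),105.27,3)])
"
```

```text
[0.54431182 0.00839409 0.22993703]
0 [0.0012, 0.007, -0.0115] [-0.0005, -0.0002, -0.0251]
1 [0.001, 0.0071, -0.0116] [-0.0005, -0.0002, -0.0251]
2 [0.0008, 0.0071, -0.0115] [-0.0005, -0.0002, -0.0251]
```

Going back to the first viewpoint to compare before and after with the same measurement.

{"fn": "drive_tool", "kwargs": {"offset": [[0.001, 0.007, -0.0115], [0.001, 0.007, -0.0115], [0.001, 0.007, -0.0115], [0, 0, 0], [0, 0, 0]], "rot": [[0, 0, -0.025], [0, 0, -0.025], [0, 0, -0.025], [0, 0, 0], [0, 0, 0]], "gripper": [0.075, 0.075, 0.075, 0.075, 0.075]}}

```text
time_s: 55.35
tool_pos: [0.5647, 0.0157, 0.2633]
ee_rot: [[-0.263, 0.965, 0.0], [0.965, 0.263, -0.0], [-0.0, 0.0, -1.0]]
ft_force: [0.7, -0.2, -0.8]
grip_width: 0.075
grasp_force: 0.0
```

{"fn": "drive_tool", "kwargs": {"offset": [[0, 0, 0], [0, 0, 0], [0, 0, 0], [0, 0, 0], [0, 0, 0]], "rot": [[0, 0, 0], [0, 0, 0], [0, 0, 0], [0, 0, 0], [0, 0, 0]], "gripper": [0.075, 0.075, 0.075, 0.075, 0.075]}}

```text
time_s: 55.85
tool_pos: [0.5648, 0.0157, 0.263]
ee_rot: [[-0.263, 0.965, -0.0], [0.965, 0.263, 0.0], [0.0, -0.0, -1.0]]
ft_force: [-0.1, 0.1, 0.1]
grip_width: 0.0747
grasp_force: 0.0
```

Run:
```python
from seg import *
import pickle
w=pickle.load(open("w1.pkl","rb"));d=cam("wrist");cv2.imwrite("pics/w8.png",d["bgr"]);print(arm.state()["tool_pos"])
for D in(w,d):
    f=lambda X:tuple(np.round(proj(D,X)).astype(int))
    circ(D,like(D,*f((.597,-.0435,.116)),14),.116,"jar");circ(D,like(D,*f((.562,.077,.118)),30),.118,"nozzle")
    b=f((.562,.077,.094));circ(D,like(D,b[0],b[1]-17,18),.094,"shoulder")
    t=f((.546,.009,.110));square(D,like(D,t[0]-18,t[1]-3,10),.110,"tin");circ(D,like(D,*f((.546,.009,.122)),14),.122,"cap")
```

```text
[0.56486034 0.01566115 0.26307187]
jar ell [596.9 -42.9] [47.  54.1] minc 596.2 -43.4 27.6
nozzle ell [562.   75.8] [19.4 26.7] minc 562.2 74.6 14.1
shoulder ell [562.2  78.7] [41.4 42.5] minc 562.5 77.9 23.0
tin [545.5   8. ] [39.2 39.5] 10.4
cap ell [545.8   9.2] [21.7 23.9] minc 546.3 9.4 12.5
jar ell [596.1 -42.5] [47.1 53.5] minc 596.1 -42.6 27.5
nozzle ell [560.6  77. ] [19.8 24.8] minc 560.6 76.1 13.0
shoulder ell [560.8  79.1] [41.6 42.3] minc 560.9 78.4 23.0
tin [545.2   8.1] [39.2 39.4] 10.9
cap ell [545.5   9.3] [21.5 23.7] minc 545.1 9.6 12.4
```

View pics/w8.png

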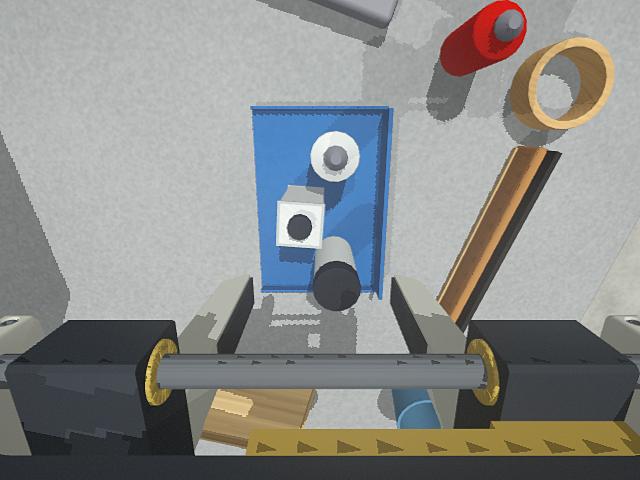

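All three are back within about 1.5 mm and stand upright: bottle (335,157), tin (300,226), jar (337,287). The bystanders are unchanged. Handing in.

```bash
python3 -c "
from cell import arm
print(arm.job_done())"
```

```text
the job is handed in; nothing more can be done
None
```

The tub is centred on the scale pan to within about 1 mm, and the bottle, tin and jar are back in the rack within about 1.5 mm of where they stood; the job was handed in at about 56 s of the 136 s allowed.

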